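# Pull-test the re-glued perch of a teak feeder with a spring gauge

## Task

The perch of the teak feeder hanging on the pegboard has been re-glued: pull-test it with the spring gauge from the steel tray. Hook the gauge over the perch dowel from above, draw it slowly straight out from the board until it reads 10 N (the broad ring at the mouth of the barrel), and hold that for a good two seconds without ever going past the 12 N ring. Then ease the gauge back to zero while it is still hooked, unhook it and lay it down gently in its tray with its spring at rest, leaving everything else on the shelf where it stands.

Things in the scene. Friction and masses are not known exactly. Their poses are not given: they have to be found in the camera images.
- panel: upright pegboard, 280 mm wide, 360 mm high, 6 mm thick, fixed on the shelf. Origin: middle of the foot of its front face, at shelf height. Its x axis is level and points from the front straight into the board (straight out from the board is its -x), y runs along the board, z up.
- perch_mid (a point): middle of the feeder's perch: a level wooden dowel 8 mm thick, its axis 100 mm above the shelf, along the panel's y axis, 200 mm clear between the two teak arms that carry it. The arms are 12 mm wide, 18 mm high and end 8 mm beyond the dowel's axis. 62 mm of free space lie behind the dowel. Moves with the feeder.
- feeder_front (a point): middle of the front edge of the teak feeder's roof, 282 mm above the shelf, 41 mm behind the perch. The feeder's four eyes hang loosely on level pegs with upturned tips: pulled with about 1 N it slides out from the board, by 3 to 22 mm depending on how it hangs at the start, until the eyes catch on the tips; then it is firm. It stays where it is left.
- tray: shallow fixed steel tray, 270 x 170 mm outside (long side along its x axis), walls 3 mm thick and 18 mm high, floor 3 mm thick. Origin under its centre.
- gauge_mid (a point): middle of the spring gauge's square barrel, on its axis; 14 mm above the tray's floor as it lies there, hook opening downwards. x axis: along the gauge towards the hook, z up. Barrel 28 x 28 mm, 130 mm long; its mouth is 65 mm along +x; a hanging ring at the rear ends 94 mm along -x. Whole gauge about 0.2 kg. A white round sleeve 20 mm thick (7 mm shows at zero) ends in the hook.
- hook_mid (a point): middle of the hook's opening, on the gauge's axis, 100 mm from gauge_mid along +x at zero reading, farther by the joint value. 4 mm wire in the gauge's vertical plane: arches over the top from the sleeve to the front, tip curled under. Inside: 11 mm behind to 12 mm ahead of this point, arch 9 mm above it; open below from 12 mm behind to 5 mm ahead; tip 12 mm below.
- hook_seat (a point): where the axis of an 8 mm bar lies once the hook bears on it: 8 mm ahead of hook_mid along the gauge's x axis. To hook on, lower the hook so that the bar enters from below near 3 mm behind hook_mid, until the bar is level with the gauge's axis, then pull along the gauge's -x.
- gauge_slide (a joint): how far the sleeve is drawn out of the barrel, m: 0 at rest, spring 200 N/m, so 10 mm for every 2 N. A thin dark ring on the sleeve comes to the barrel's mouth at each 2 N (10 mm); the one at 10 N (0.050) is broad (4 mm). 12 N is 0.060, the end stop 0.072.
- scoop: bystander: clear acrylic scoop lying on the shelf, 180 mm long, 36 mm high, origin at its underside
- bowl: bystander: white ceramic bowl, 124 mm across, 52 mm high, origin under its centre
- cup: bystander: red plastic cup, 76 mm across, 95 mm high, origin under its centre
- jar: bystander: glass jar with steel lid, 76 mm across, 120 mm high, origin under its centre
- tin: bystander: plain steel tin, 80 mm across, 90 mm high, origin under its centre
- screwdriver: bystander: wooden-handled screwdriver lying on the shelf, 190 mm long, about 30 mm high

How it is judged:
By the outcome, as a careful person would: the job done as asked, in the order asked, and still so for the second after the job is handed in, with the robot touching nothing.
It also fails if it takes over 61 s, if anything falls off the work surface, if the arm or the gripper's body presses on something with over 40 N, if the wrist force passes 120 N, or if a joint passes its speed limit or range.

## Robot

A 6-joint arm with a two-finger parallel gripper is mounted at the origin on the work surface. World frame = base frame: x ahead of the robot, y to its left, z up, the work surface at z = 0. Lengths are in m, angles in rad, forces in N, time in s.
With the tool pointing down it reaches from about 0.3 to 0.875 m from the base axis. Payload 6.4 kg.
Tool frame: the origin (TCP) lies at the very end of the fingers, on their centre line; the grasp point (between the pads) lies 19 mm behind it; z points along the fingers, y is the direction in which the jaws open and shut (so a half turn about z gives the same grasp; the last joint's range is limited). The gripper opens to 85 mm and grips with 20 to 120 N. Pads are 22 mm wide; open, the fingers measure 114 mm over their backs; the gripper's body (76 mm by 85 mm) begins 54 mm behind the grasp point. The pads swing forward as they close: fully open they stand 13 mm farther back than shut.
Start: joints at [-1.428, 0.181, 1.607, -0, 1.354, -0.206], TCP at [0.197, -0.54, 0.231] pointing down, gripper open.
Joint ranges: [-2.99, 2.99], [-0.89, 2.07], [0.3, 2.58], [-1.14, 4.28], [0, 2.63], [-3.12, 3.12]. Speed limits (rad/s): [2.57, 2.57, 3.01, 3.14, 3.14, 3.14].

## Interface

Orientations are given as a unit quaternion [w, x, y, z].
In Python, from bench import telemetry, imaging, ctrl gives the robot as it stands.
- The arm moves only by the shell command python3 -m pendant 'ROWS' [OPENING]. ROWS is JSON, a list that holds one entry, the list of rows, each a list of 6 numbers: the shift along the tool's x, y, z in units of 200 mm (1.0 is 200 mm), then the turn, a rotation vector about the tool's x, y, z in units of pi rad (1.0 is pi rad). In form: [[[tx, ty, tz, rx, ry, rz], ...]]. A call has 1 to 12 rows; each row shifts and turns the pose as measured when the row begins, along the tool's axes as they then stand; what a row does not reach is not made up. A row lasts 1/8 s, in which the tool goes at most 62.5 mm and 10.7 degrees, less where a joint would pass 70% of its speed; a pose out of reach is approached as far as the arm can. A call with a number of a shift or a turn outside -1 to 1 is refused whole. A call with a gripper value outside its range is refused whole. OPENING is the closure, from 0 (fully open) to 1 (shut), set as the call begins (- or left out, the last holds). The fingers move at their own pace and stop on an object; the grip force is fixed at half the most. Time passes only in rows, so rows that do not move let the fingers close. It gives the time, the measured TCP pose, the force and the opening at its end, in the units of the state.
- telemetry.get_obs(): the state, without advancing time (a new reading comes with each control period).
- imaging.camera(name): name is "side" or "top" or "wrist"; returns a dict with "pixels" (400x640x3 uint8, blue, green, red), "vfov" (degrees; the focal length in pixels is half the picture's height over the tangent of half this angle, whatever the lens; pixels are square), "cx", "cy" (the principal point, pixels), "distortion" ([k1, k2, p1, p2, k3] as OpenCV has them; the pictures are not rectified), "R" (3x3) and "t" (3): a world point X has camera coordinates R X + t. Camera axes: x right, y down, z forward; pixel columns grow to the right and rows downward; lengths in m; the calibration is good to about 2 mm. A picture is of the moment at which its call begins. There is no depth.
- ctrl.hand_in(): hands the job in, once; it reports no verdict.
The state is a dict: "time_s": time; "q": joint angles; "dq": joint speeds; "joint_efforts": joint torques, N m; "eef_pos": TCP position; "eef_rot": TCP orientation; "wrist_force": force on the tool from outside, world axes, zero at the start; "torque": the same for the moment, N m; "opening": opening from 0.0 (shut) to 1.0 (fully open).
Only numpy, scipy, OpenCV 4.12 (cv2) and the standard library are available. Lean on these libraries where they do the work, as an engineer would, in place of code of your own. Each camera call takes 0.05 s, during which the arm holds its last target.

## Working session

There is one attempt and no reset: what is moved stays moved. The work goes in short steps, Python scripts to look and compute and a shell command to move; the robot and the scene stay as the last step left them, time stands still between calls to the robot, and variables do not carry over. Pictures are saved under pics/ and viewed, and the job is handed in when it is done.

```bash
mkdir -p pics; ls; python3 - <<'E'
from bench import telemetry, imaging
import cv2
print(telemetry.get_obs())
for n in ["side","top","wrist"]:
    c=imaging.camera(n); cv2.imwrite(f"pics/{n}0.png",c["pixels"])
    print(n,{k:v for k,v in c.items() if k!="pixels"})
E
```

```text
pics
{'time_s': 0.0, 'q': array([-1.42831714e+00,  1.81543220e-01,  1.60795987e+00, -2.00115894e-05,
        1.35379534e+00, -2.06258814e-01]), 'dq': array([-0.00019657, -0.00014479, -0.00113376, -0.00038815, -0.0016306 ,
       -0.00046756]), 'joint_efforts': array([-7.41571366e-04, -4.44866824e+01, -3.51333976e+01, -3.26520585e-04,
        8.92092066e-03,  1.49450926e-05]), 'eef_pos': array([ 0.1964405 , -0.53984145,  0.23040618]), 'eef_rot': array([-8.52762976e-04,  9.84835471e-01,  1.73488810e-01,  1.74294099e-05]), 'wrist_force': array([-0.4959549 ,  0.13536577, -0.70644752]), 'torque': array([0.03625138, 0.00473824, 0.05824114]), 'opening': 0.9974103361680894}
side {'vfov': 42.08661890558801, 'cx': 316.7356103391835, 'cy': 198.72290451892104, 'distortion': array([-0.03512479,  0.        ,  0.        ,  0.        ,  0.        ]), 'R': array([[-0.73731524, -0.67537046,  0.01552319],
       [-0.44287538,  0.4658887 , -0.76603467],
       [ 0.51012511, -0.57168388, -0.64261179]]), 't': array([0.43324115, 0.3773783 , 1.18389137])}
top {'vfov': 47.40225017770136, 'cx': 315.48795601629934, 'cy': 195.4823384156446, 'distortion': array([0.04378437, 0.        , 0.        , 0.        , 0.        ]), 'R': array([[-0.01020058, -0.99983072, -0.01531292],
       [-0.98280193,  0.0128482 , -0.18421531],
       [ 0.18438087,  0.01317046, -0.98276662]]), 't': array([0.03694338, 0.59483852, 1.36802029])}
wrist {'vfov': 62.813113910886074, 'cx': 319.7427864482018, 'cy': 200.30872631350815, 'distortion': array([-0.02188644,  0.        ,  0.        ,  0.        ,  0.        ]), 'R': array([[ 0.34173668, -0.93979445, -0.00156116],
       [-0.90075253, -0.32801283,  0.28469714],
       [-0.26806887, -0.09588524, -0.95861624]]), 't': array([-0.57435766, -0.03612197,  0.37993732])}
```

View pics/side0.png

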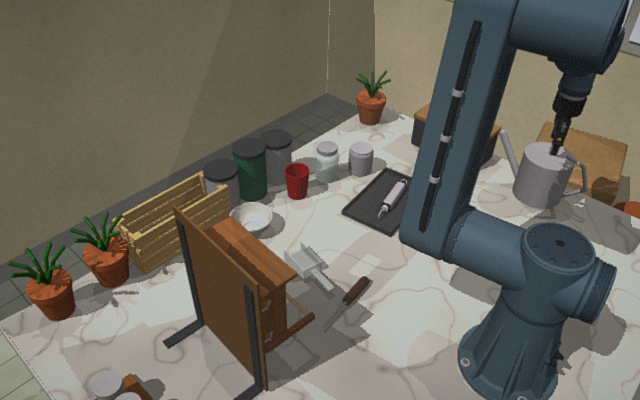

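View pics/top0.png

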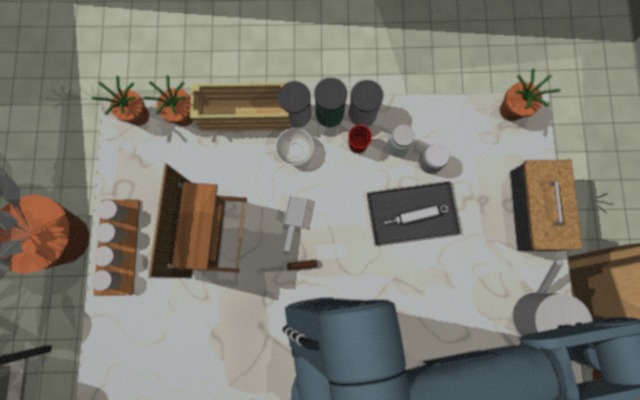

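View pics/wrist0.png

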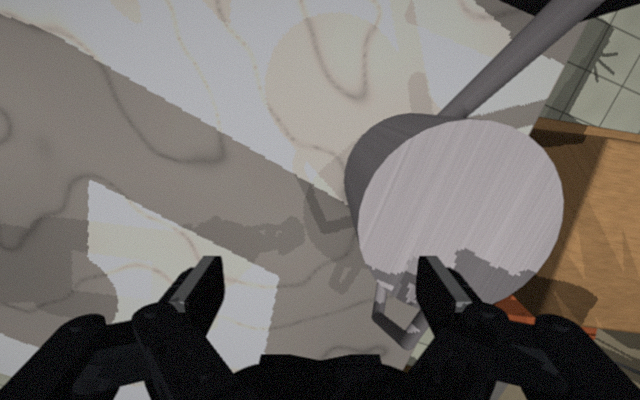

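The top view shows the board on the left (front facing right), with the perch rail at about (243,233). The tray is at (414,213), and the gauge's hook points left at about (388,221). Next I'll enlarge these.

```bash
cat > h.py <<'E'
import numpy as np, cv2
from bench import telemetry, imaging
def K(c):
    f=200/np.tan(np.radians(c["vfov"])/2); return np.array([[f,0,c["cx"]],[0,f,c["cy"]],[0,0,1]])
def ray(c,p):
    u=cv2.undistortPoints(np.array([[p]],float),K(c),np.array(c["distortion"]))[0,0]
    d=c["R"].T@np.array([u[0],u[1],1]); return -c["R"].T@c["t"], d/np.linalg.norm(d)
def atz(c,p,z):
    o,d=ray(c,p); return o+d*(z-o[2])/d[2]
def tri(cs,ps):
    A=np.zeros((3,3));b=np.zeros(3);R=[ray(c,p) for c,p in zip(cs,ps)]
    for o,d in R:
        M=np.eye(3)-np.outer(d,d);A+=M;b+=M@o
    X=np.linalg.solve(A,b); return X,[np.linalg.norm((np.eye(3)-np.outer(d,d))@(X-o)) for o,d in R]
def proj(c,X):
    r,_=cv2.Rodrigues(c["R"]);return cv2.projectPoints(np.array([X],float),r,np.array(c["t"]),K(c),np.array(c["distortion"]))[0][0,0]
def crop(c,x0,y0,w,h,s,name):
    im=cv2.resize(c["pixels"][y0:y0+h,x0:x0+w],None,fx=s,fy=s,interpolation=cv2.INTER_CUBIC)
    for i in range(0,w,10): cv2.line(im,(i*s,0),(i*s,4 if i%50 else 12),(0,0,255),1)
    for i in range(0,h,10): cv2.line(im,(0,i*s),(4 if i%50 else 12,i*s),(0,0,255),1)
    cv2.imwrite("pics/"+name,im)
E
python3 - <<'E'
from h import *
t=imaging.camera("top");s=imaging.camera("side")
crop(t,360,170,110,80,7,"t_tray.png");crop(t,145,155,130,130,4,"t_board.png")
crop(s,330,160,90,80,8,"s_tray.png");crop(s,165,195,155,190,3,"s_board.png")
E
```

```text
(no output)
```

View pics/t_tray.png

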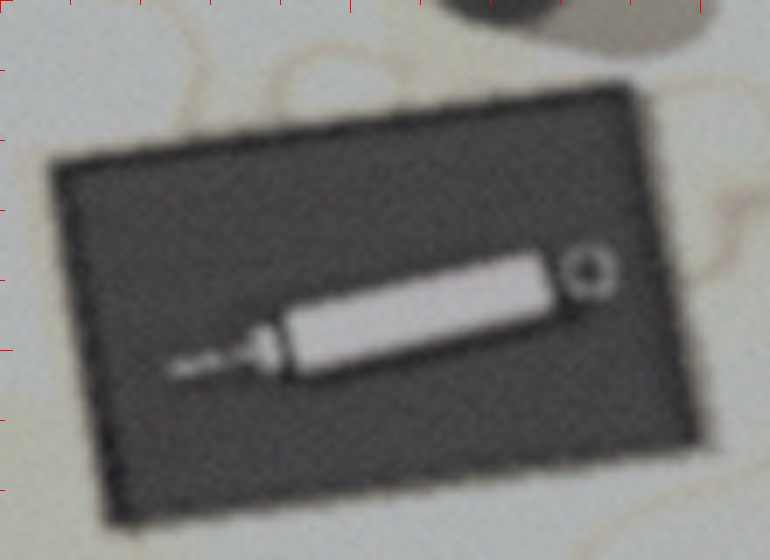

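View pics/t_board.png

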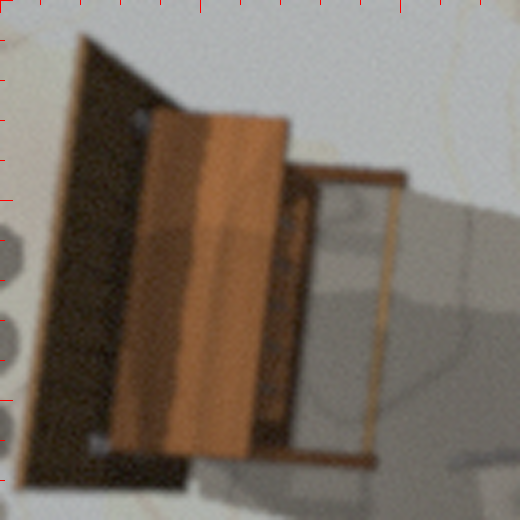

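View pics/s_tray.png

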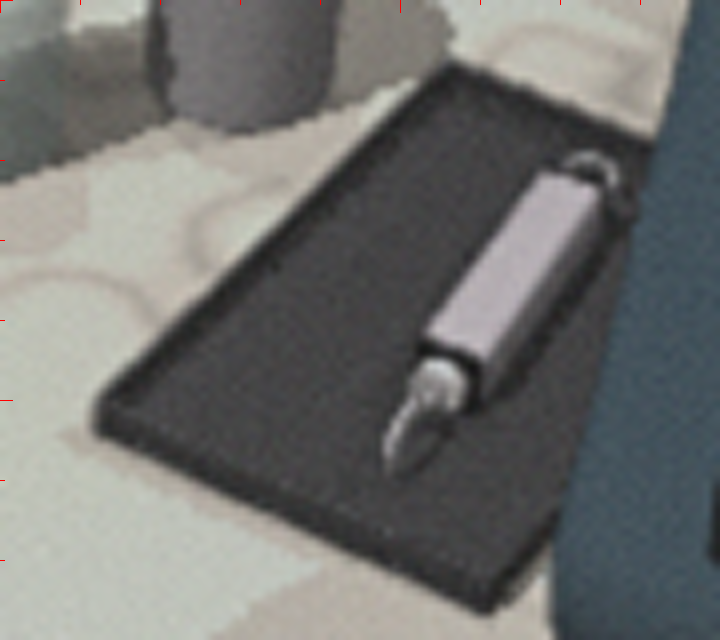

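View pics/s_board.png

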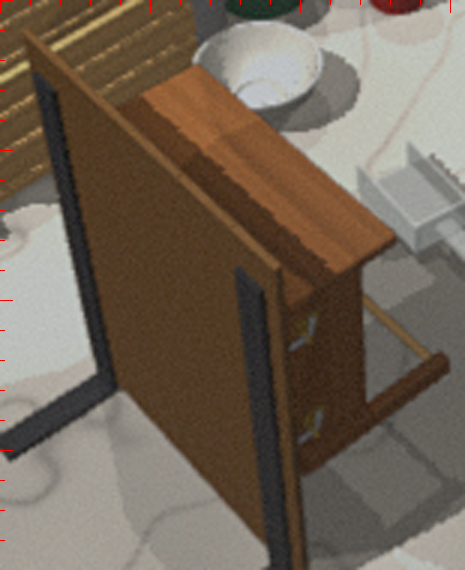

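```bash
python3 - <<'E'
from h import *
np.set_printoptions(precision=4,suppress=True)
t=imaging.camera("top");s=imaging.camera("side")
T=lambda x,y:(360+x/7,170+y/7)
b=[atz(t,T(*p),0.031) for p in [(285,313),(540,250),(556,303),(305,374)]]
print(np.array(b)); m=sum(b)/4; ax=(b[0]+b[3]-b[1]-b[2])/2; print("mid",m,"len",np.linalg.norm(ax),"yaw",np.degrees(np.arctan2(ax[1],ax[0])), "w",np.linalg.norm(b[0]-b[3]),np.linalg.norm(b[1]-b[2]))
print("hook tip",atz(t,T(168,370),.02),"ring end",atz(t,T(618,272),.017))
tr=[atz(t,T(*p),0.018) for p in [(52,162),(630,88),(705,442),(110,525)]]
print("tray",np.array(tr),sum(tr)/4,[np.linalg.norm(tr[i]-tr[i-1]) for i in range(4)])
B=lambda x,y:(145+x/4,155+y/4)
p=[atz(t,B(*q),.1) for q in [(396,187),(370,452)]]
print("perch",p,sum(p)/2,np.linalg.norm(p[0]-p[1]),"dir",np.degrees(np.arctan2(*(p[0]-p[1])[[1,0]])))
# board top front edge z=.36, roof front edge z=.282
q=[atz(t,B(*r),.36) for r in [(82,36),(20,488)]];print("boardtop",q,np.linalg.norm(q[0]-q[1]),np.degrees(np.arctan2(*(q[0]-q[1])[[1,0]])))
r=[atz(t,B(*r),.282) for r in [(288,119),(249,459)]];print("roof",r,sum(r)/2,np.degrees(np.arctan2(*(r[0]-r[1])[[1,0]])))
# perch in side view: dir check
S=lambda x,y:(165+x/3,195+y/3)
pp=[atz(s,S(*k),.1) for k in [(362,298),(428,357)]];print("side perch",pp)
print("side barrel", [atz(s,(330+x/8,160+y/8),.031) for x,y in [(545,172),(606,190),(486,362),(425,335)]])
print("side proj of perch", proj(s,sum(p)/2))
E
```

```text
[[ 0.5349 -0.2367  0.031 ]
 [ 0.5621 -0.3517  0.031 ]
 [ 0.538  -0.3574  0.031 ]
 [ 0.5073 -0.2443  0.031 ]]
mid [ 0.5356 -0.2975  0.031 ] len 0.11768431573249752 yaw 104.2538966169732 w 0.0286426993692593 0.024755964708702772
hook tip [ 0.5111 -0.1849  0.02  ] ring end [ 0.5539 -0.3896  0.017 ]
tray [[ 0.6077 -0.136   0.018 ]
 [ 0.6387 -0.4002  0.018 ]
 [ 0.4764 -0.4228  0.018 ]
 [ 0.4419 -0.1566  0.018 ]] [ 0.5412 -0.2789  0.018 ] [np.float64(0.1670940357142787), np.float64(0.26599237089019323), np.float64(0.16381756508114145), np.float64(0.2683888398659524)]
perch [array([0.5704, 0.2457, 0.1   ]), array([0.3731, 0.2608, 0.1   ])] [0.4718 0.2532 0.1   ] 0.1979410183929021 dir -4.395943094386447
boardtop [array([0.6223, 0.3967, 0.36  ]), array([0.3473, 0.4189, 0.36  ])] 0.27588368578289985 -4.60316037277445
roof [array([0.5849, 0.2861, 0.282 ]), array([0.3643, 0.304 , 0.282 ])] [0.4746 0.2951 0.282 ] -4.645265821951576
side perch [array([0.4508, 0.2581, 0.1   ]), array([0.3752, 0.2642, 0.1   ])]
side barrel [array([ 0.5564, -0.3473,  0.031 ]), array([ 0.5322, -0.3545,  0.031 ]), array([ 0.5047, -0.2373,  0.031 ]), array([ 0.5308, -0.2341,  0.031 ])]
side proj of perch [280.8224 288.3491]
```

```bash
python3 -m pendant '[[[0.25,-0.072,0,0,0,0],[0.25,-0.072,0,0,0,0],[0.25,-0.072,0,0,0,0],[0.25,-0.072,0,0,0,0],[0.25,-0.072,0,0,0,0],[0.25,-0.072,0,0,0,0],[0.25,-0.072,0,0,0,0],[0.25,-0.072,0,0,0,0]]]' 0
python3 -m pendant '[[[0,0,0,0,0,-0.058],[0,0,0,0,0,-0.058],[0,0,0,0,0,-0.058],[0,0,0,0,0,-0.058],[0,0,0,0,0,-0.058],[0,0,0,0,0,-0.058],[0,0,0,0,0,-0.058],[0,0,0,0,0,-0.058],[0,0,0,0,0,0]]]'
cat >> h.py <<'E'
from scipy.spatial.transform import Rotation as Ro
def st():
    o=telemetry.get_obs();w,x,y,z=o["eef_rot"];R=Ro.from_quat([x,y,z,w]);return np.array(o["eef_pos"]),R,o
def need(pos,yaw,pitch=0):
    """moves to pos with tool down and tool x at yaw (deg): shift in current tool axes (units) and rotvec units"""
    p,R,o=st();c,s=np.cos(np.radians(yaw)),np.sin(np.radians(yaw))
    G=Ro.from_matrix(np.array([[c,s,0],[s,-c,0],[0,0,-1.]]))
    d=R.inv().apply(np.array(pos)-p)/.2; r=(R.inv()*G).as_rotvec()/np.pi
    M=R.as_matrix();print("t",o["time_s"],"pos",p.round(4),"yaw",np.degrees(np.arctan2(M[1,0],M[0,0])).round(2),"z",M[:,2].round(4),"F",o["wrist_force"].round(2),"op",round(o["opening"],3));print("shift",d.round(4),"rot",r.round(4))
E
python3 - <<'E'
from h import *
need((.534,-.2955,.15),104.3)
c=imaging.camera("wrist");cv2.imwrite("pics/w1.png",c["pixels"]);print("cam",-c["R"].T@c["t"])
E
```

```text
time_s: 1.35
eef_pos: [0.5409, -0.2921, 0.2315]
eef_rot: [0.001, 0.986, 0.169, 0.0]
wrist_force: [-0.5, -0.7, 0.5]
opening: 1.004
time_s: 2.48
eef_pos: [0.5444, -0.2873, 0.2303]
eef_rot: [0.0, 0.606, 0.796, -0.0]
wrist_force: [-0.4, 0.3, 0.1]
opening: 1.001
t 2.475 pos [ 0.5444 -0.2873  0.2303] yaw 105.42 z [ 3.e-04 -9.e-04 -1.e+00] F [-0.38  0.3   0.06] op 1.001
shift [-0.0255 -0.0608  0.4013] rot [0.     0.0003 0.0062]
cam [ 0.52592507 -0.21713311  0.37329998]
```

View pics/w1.png

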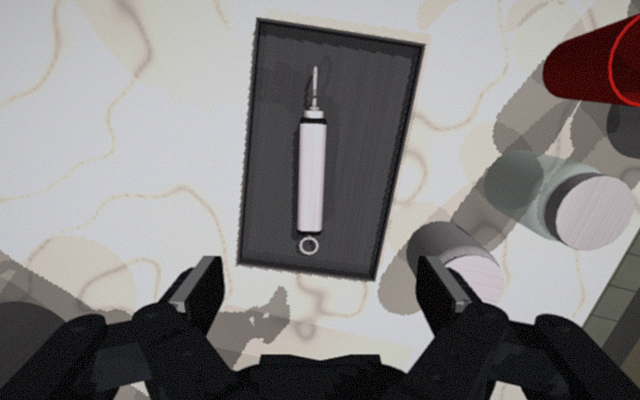

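Wrist view: the gauge lies hook-up in the tray, with the barrel's top face running from (313,122) to (309,232). The tin at about (455,270) and the jar are to the right.

```bash
python3 - <<'E'
from h import *
np.set_printoptions(precision=4,suppress=True)
c=imaging.camera("wrist");t=imaging.camera("top");s=imaging.camera("side")
crop(c,235,50,130,210,3,"w1c.png"); crop(t,380,110,80,70,6,"t_tin.png")
E
```

```text
(no output)
```

View pics/w1c.png

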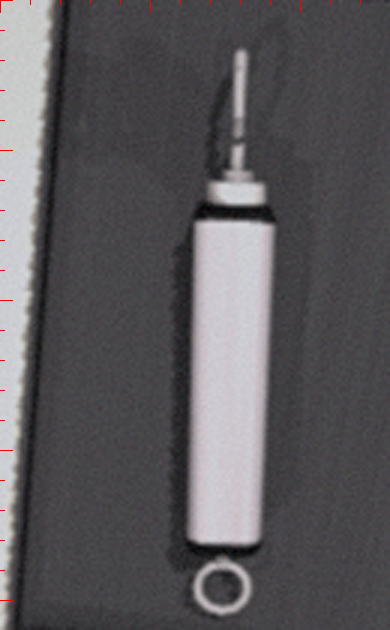

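View pics/t_tin.png

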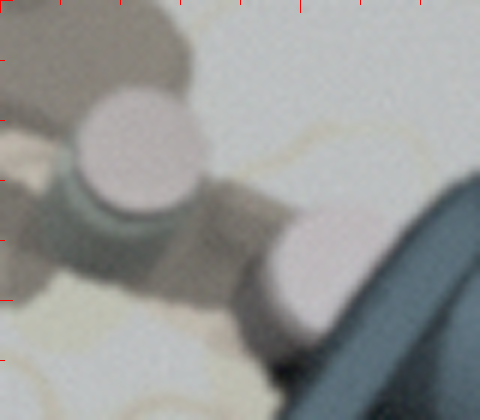

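```bash
python3 - <<'E'
from h import *
np.set_printoptions(precision=4,suppress=True)
c=imaging.camera("wrist");t=imaging.camera("top")
W=lambda x,y:(235+x/3,50+y/3)
b=[atz(c,W(*p),0.031) for p in [(195,206),(275,206),(260,548),(190,546)]]
m=sum(b)/4; ax=(b[0]+b[1]-b[2]-b[3])/2
print("mid",m,np.linalg.norm(ax),"yaw",np.degrees(np.arctan2(ax[1],ax[0])),np.linalg.norm(b[0]-b[1]),np.linalg.norm(b[2]-b[3]))
print("hooktip",atz(c,W(241,50),.028),"ring",atz(c,W(222,613),.017))
print("tin",atz(t,(380+335/6,110+270/6),.09))
tr=[atz(c,p,.018) for p in [(258,18),(424,45),(375,280),(239,264)]]
print(np.array(tr),sum(tr)/4)
need((.534,-.2955,.15),104)
E
```

```text
mid [ 0.5382 -0.2943  0.031 ] 0.12424275854997581 yaw 103.30431256304892 0.027106829143294115 0.02622742652182221
hooktip [ 0.5129 -0.1853  0.028 ] ring [ 0.5597 -0.388   0.017 ]
tin [ 0.7106 -0.3419  0.09  ]
[[ 0.4468 -0.1561  0.018 ]
 [ 0.6117 -0.1358  0.018 ]
 [ 0.6463 -0.3996  0.018 ]
 [ 0.4816 -0.4223  0.018 ]] [ 0.5466 -0.2785  0.018 ]
t 2.775 pos [ 0.5444 -0.2873  0.2304] yaw 105.41 z [ 0.0004 -0.0009 -1.    ] F [-0.5   0.13 -0.15] op 0.995
shift [-0.0252 -0.0608  0.4018] rot [0.     0.0003 0.0078]
```

```bash
python3 -m pendant '[[[-0.032,-0.038,0.3,0,0,0.011],[0,0,0.3,0,0,0],[0,0,0.2,0,0,0],[0,0,0.1,0,0,0],[0,0,0,0,0,0]]]' 0
python3 - <<'E'
from h import *
need((.5375,-.2945,.007),103.4)
c=imaging.camera("wrist");cv2.imwrite("pics/w2.png",c["pixels"])
E
```

```text
time_s: 3.4
eef_pos: [0.5404, -0.2974, 0.0474]
eef_rot: [0.003, 0.622, 0.783, -0.0]
wrist_force: [-0.7, -0.0, 0.7]
opening: 1.001
t 3.4 pos [ 0.5404 -0.2974  0.0474] yaw 103.03 z [ 0.0043 -0.0041 -1.    ] F [-0.72 -0.03  0.73] op 1.001
shift [ 0.0185 -0.0117  0.2018] rot [ 0.001   0.0016 -0.0021]
```

View pics/w2.png

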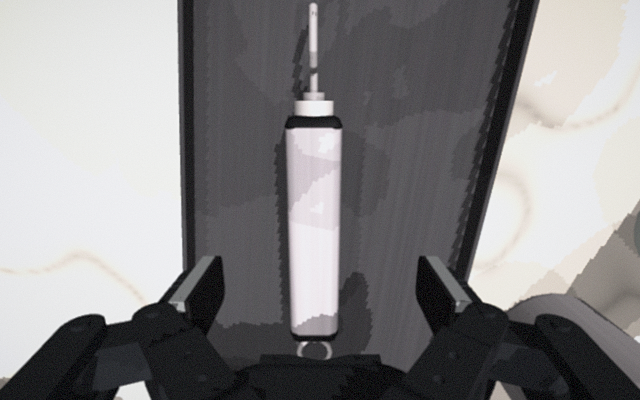

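Wrist view: the barrel spans columns 287–341 and is parallel to the fingers, whose middle is at 320. I'll shift 2–3 mm left, descend and close.

```bash
python3 -m pendant '[[[0.018,-0.014,0.1,0.001,0.0015,-0.002],[0,0,0.06,0,0,0],[0,0,0.03,0,0,0],[0,0,0,0,0,0]]]' 0
python3 - <<'E'
from h import *
need((.5375,-.2945,.007),103.4)
E
```

```text
time_s: 3.95
eef_pos: [0.5394, -0.2965, 0.0112]
eef_rot: [0.004, 0.62, 0.785, -0.0]
wrist_force: [0.6, 0.4, -0.5]
opening: 1.003
t 3.95 pos [ 0.5394 -0.2965  0.0112] yaw 103.4 z [ 0.0054 -0.0046 -1.    ] F [ 0.6   0.4  -0.47] op 1.003
shift [ 0.012  -0.0069  0.0208] rot [ 0.0013  0.0018 -0.    ]
```

```bash
python3 -m pendant '[[[0.02,-0.01,0.025,0.0015,0.002,0],[0.005,0,0.01,0,0,0],[0,0,0,0,0,0]]]' 0
python3 -m pendant '[[[0,0,0,0,0,0],[0,0,0,0,0,0],[0,0,0,0,0,0],[0,0,0,0,0,0],[0,0,0,0,0,0],[0,0,0,0,0,0],[0,0,0,0,0,0],[0,0,0,0,0,0]]]' 1
python3 - <<'E'
from h import *
need((.5375,-.2945,.007),103.4)
c=imaging.camera("wrist");cv2.imwrite("pics/w3.png",c["pixels"])
E
```

```text
time_s: 4.32
eef_pos: [0.5367, -0.2923, 0.0046]
eef_rot: [0.0, 0.62, 0.785, -0.0]
wrist_force: [-0.0, -0.3, -0.1]
opening: 0.995
time_s: 5.32
eef_pos: [0.5373, -0.2927, 0.0054]
eef_rot: [0.001, 0.62, 0.785, -0.0]
wrist_force: [-0.4, 0.3, 0.1]
opening: 0.316
t 5.325 pos [ 0.5373 -0.2927  0.0054] yaw 103.4 z [ 0.0014 -0.0013 -1.    ] F [-0.41  0.28  0.08] op 0.316
shift [-0.0089 -0.001  -0.008 ] rot [ 0.0003  0.0005 -0.    ]
```

View pics/w3.png

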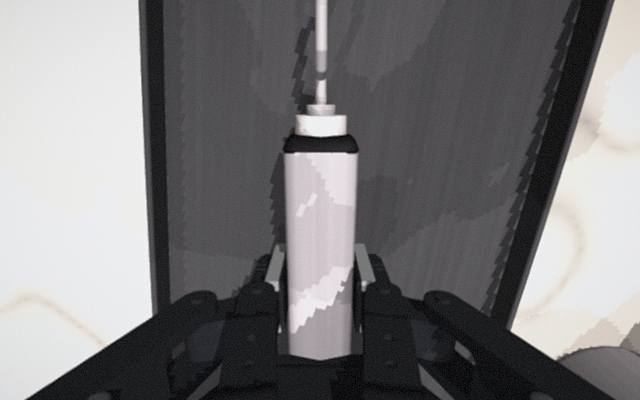

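The gripper has the barrel (opening 0.316, about 27 mm). Now I'll lift it and look.

```bash
python3 - <<'E'
from h import *
c=imaging.camera("wrist");a=[atz(c,p,.031) for p in[(286,136),(356,138)]];m=sum(a)/2;p=st()[0]
print(m,np.linalg.norm((m-p)[:2]),np.linalg.norm(a[0]-a[1]))
E
python3 -m pendant '[[[0,0,-0.05,0,0,0],[0,0,-0.1,0,0,0],[0,0,-0.2,0,0,0],[0,0,-0.2,0,0,0],[0,0,-0.15,0,0,0],[0,0,0,0,0,0]]]'
python3 - <<'E'
from h import *
need((.4642,.06,.16),85.5)
c=imaging.camera("wrist");cv2.imwrite("pics/w4.png",c["pixels"])
E
```

```text
[ 0.5244914  -0.23312559  0.031     ] 0.060970316482037115 0.024787663936666367
time_s: 6.18
eef_pos: [0.537, -0.2924, 0.1546]
eef_rot: [0.002, 0.62, 0.785, -0.0]
wrist_force: [-0.9, -0.6, -2.5]
opening: 0.313
t 6.175 pos [ 0.537  -0.2924  0.1546] yaw 103.4 z [ 0.0025 -0.0022 -1.    ] F [-0.87 -0.57 -2.52] op 0.313
shift [ 1.7983  0.0545 -0.032 ] rot [0.0008 0.0008 0.0995]
```

View pics/w4.png

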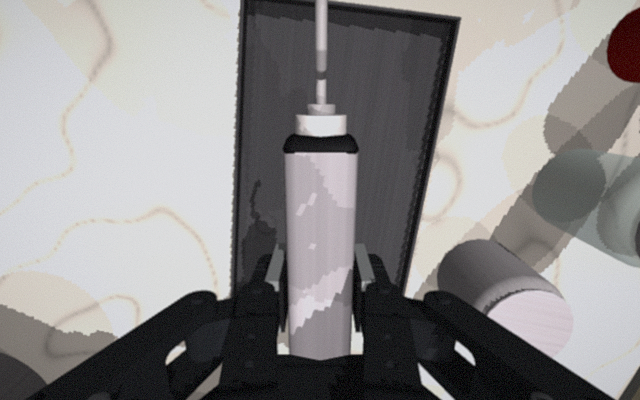

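The gauge didn't shift in the grip (mouth still at row ~140). I'll carry it toward the board at a safe height.

```bash
python3 -m pendant '[[[0,0,-0.02,0,0,0.05],[0,0,-0.02,0,0,0.05],[0.15,-0.04,0,0,0,0],[0.25,-0.072,0,0,0,0],[0.25,-0.072,0,0,0,0],[0.25,-0.072,0,0,0,0],[0.25,-0.072,0,0,0,0],[0.25,-0.072,0,0,0,0],[0.2,-0.05,0,0,0,0],[0.05,-0.02,0,0,0,0],[0,0,0,0,0,0]]]'
python3 - <<'E'
from h import *
need((.4642,.158,.16),85.5)
c=imaging.camera("wrist");cv2.imwrite("pics/w5.png",c["pixels"])
c=imaging.camera("top");cv2.imwrite("pics/t5.png",c["pixels"])
c=imaging.camera("side");cv2.imwrite("pics/s5.png",c["pixels"])
E
```

```text
time_s: 7.6
eef_pos: [0.4585, 0.0591, 0.1455]
eef_rot: [-0.013, 0.739, 0.673, -0.006]
wrist_force: [-0.1, -0.1, -1.3]
opening: 0.318
t 7.6 pos [0.4585 0.0591 0.1455] yaw 84.62 z [-0.0268  0.0119 -0.9996] F [-0.12 -0.12 -1.35] op 0.318
shift [ 0.4955 -0.0198 -0.0673] rot [-0.0088 -0.003  -0.0048]
```

View pics/w5.png

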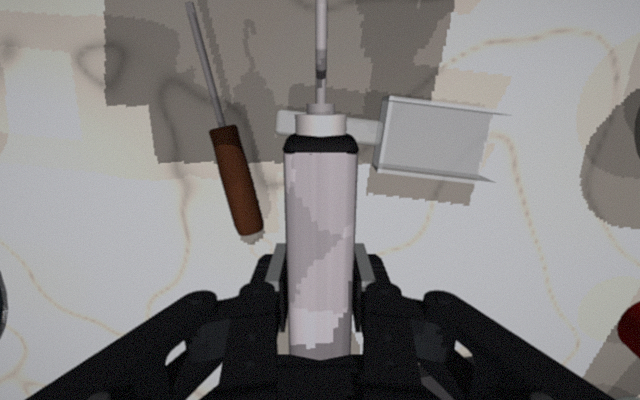

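View pics/s5.png

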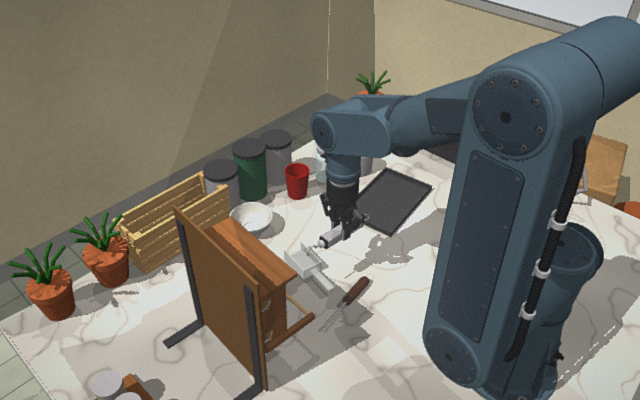

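View pics/t5.png

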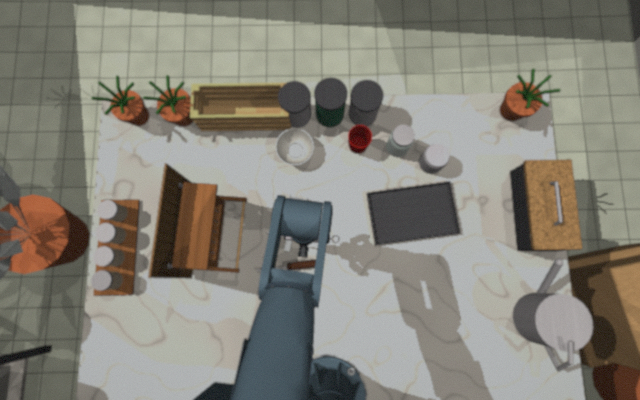

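```bash
python3 -m pendant '[[[0.06,-0.01,0,-0.0088,-0.003,-0.0048],[0.12,0,0,0,0,0],[0.12,0,0,0,0,0],[0.1,0,0,0,0,0],[0.05,0,0,0,0,0],[0,0,0,0,0,0]]]'
python3 - <<'E'
from h import *
need((.4644,.1598,.14),85.5)
c=imaging.camera("wrist");cv2.imwrite("pics/w6.png",c["pixels"])
c=imaging.camera("top");crop(c,195,150,140,130,5,"t6.png")
c=imaging.camera("side");crop(c,240,200,130,130,5,"s6.png")
E
```

```text
time_s: 8.5
eef_pos: [0.4662, 0.1484, 0.1462]
eef_rot: [0.003, 0.737, 0.676, 0.002]
wrist_force: [-0.8, 1.0, -1.8]
opening: 0.318
t 8.5 pos [0.4662 0.1484 0.1462] yaw 85.1 z [ 0.0074 -0.0019 -1.    ] F [-0.83  1.   -1.79] op 0.318
shift [ 0.0559 -0.014   0.031 ] rot [ 0.0024  0.0004 -0.0022]
```

View pics/w6.png

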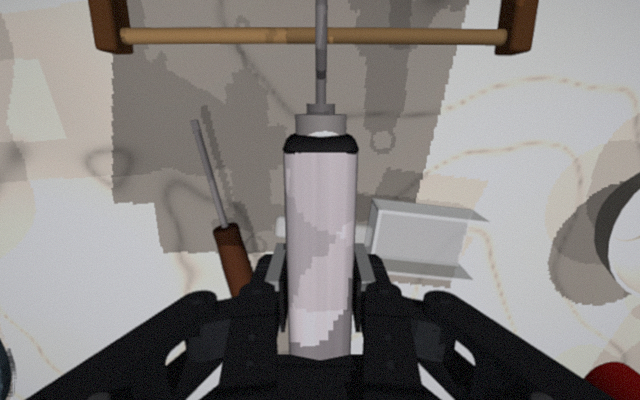

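View pics/t6.png

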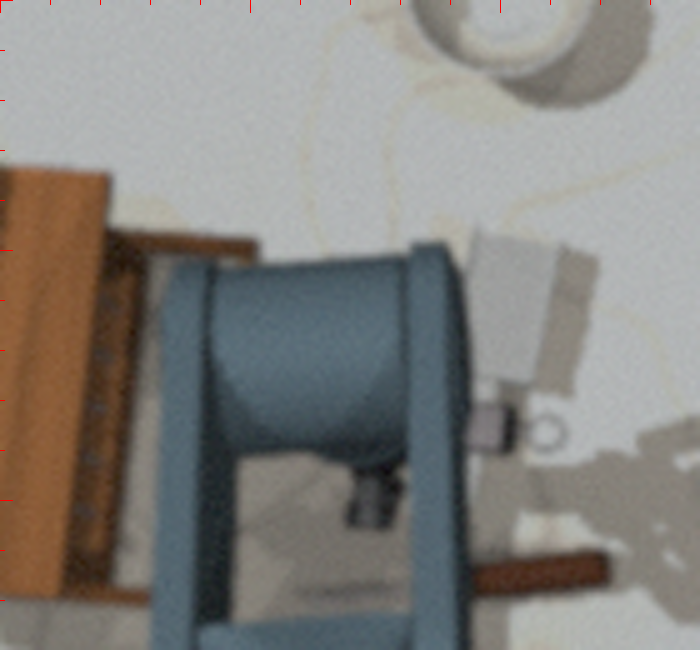

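View pics/s6.png

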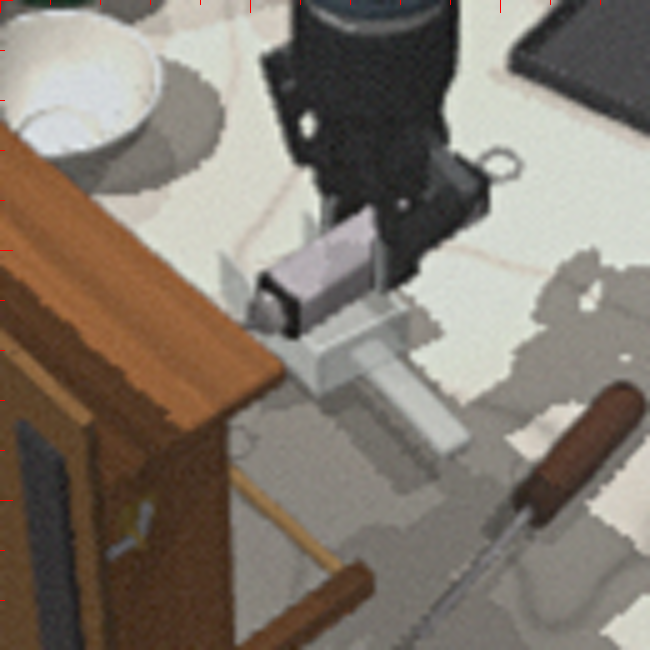

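Wrist view: the perch dowel runs from (122,35) to (506,37), just behind the hook wire at column 321. The top and side views can't see the hook, so I'll measure with the wrist camera.

```bash
python3 - <<'E'
from h import *
np.set_printoptions(precision=4,suppress=True)
c=imaging.camera("wrist");p,R,o=st();M=R.as_matrix()
crop(c,90,0,160,70,5,"w6a.png");crop(c,280,0,80,150,5,"w6b.png")
e=[atz(c,q,.1) for q in [(122,35),(505.5,37)]];d=e[1]-e[0]
print(e,sum(e)/2,np.linalg.norm(d),"panel x yaw",np.degrees(np.arctan2(d[1],d[0]))+90)
for q in (e[0],e[1],sum(e)/2): print("in tool",M.T@(q-p))
# predicted pix of gauge points if TCP offset: gauge mid -2 mm, axis +? 
for n,x,z in [("mouth",65,14),("hookmid arch top in",100,9),("arch top",100,13),("sleeve",72,10),("hook front",114,0)]:
    X=p+M@np.array([(x-2)/1000,0,-(11.6+z)/1000]);print(n,proj(c,X))
E
```

```text
[array([0.3728, 0.2639, 0.1   ]), array([0.5753, 0.2454, 0.1   ])] [0.4741 0.2546 0.1   ] 0.2033717666249937 panel x yaw 84.79259631283874
in tool [ 0.1078 -0.1036  0.0453]
in tool [0.1071 0.0998 0.0468]
in tool [ 0.1075 -0.0019  0.0461]
mouth [317.3378 131.9939]
hookmid arch top in [317.2644  25.8585]
arch top [317.1765  23.097 ]
sleeve [317.3814 111.2105]
hook front [317.3802 -11.7562]
```

View pics/w6b.png

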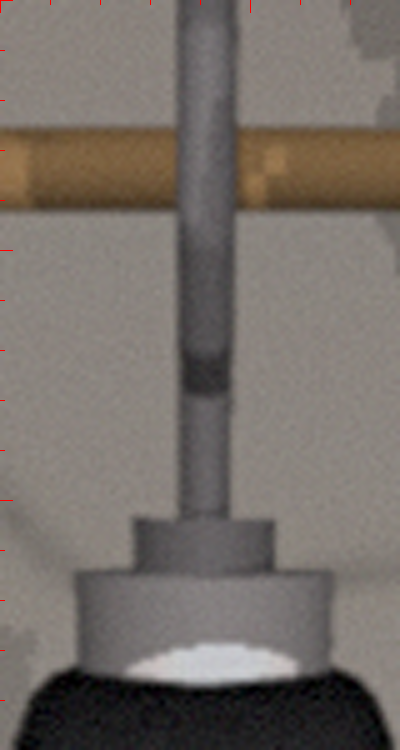

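View pics/w6a.png

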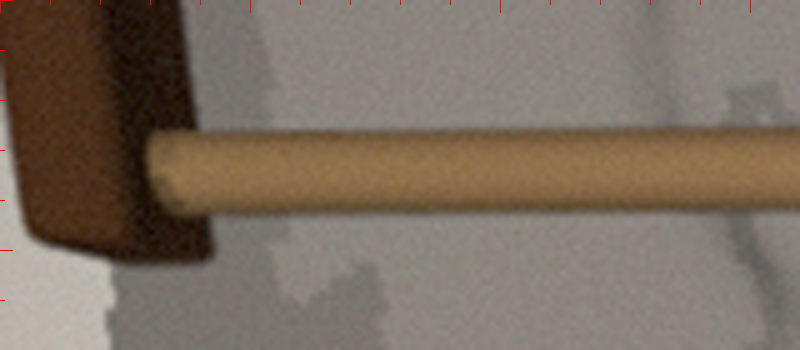

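```bash
python3 -m pendant '[[[0.04,-0.005,0,0.0024,0.0004,-0.001],[0.025,-0.004,0,0,0,0],[0,0,0,0,0,0]]]'
python3 - <<'E'
from h import *
need((.4655,.1612,.0884),85.3)
c=imaging.camera("wrist");p,R,o=st();M=R.as_matrix()
crop(c,280,0,80,150,5,"w7b.png");cv2.imwrite("pics/w7.png",c["pixels"])
E
```

```text
time_s: 9.07
eef_pos: [0.4658, 0.1606, 0.1462]
eef_rot: [-0.0, 0.737, 0.676, -0.0]
wrist_force: [0.3, -0.1, -2.1]
opening: 0.319
t 9.075 pos [0.4658 0.1606 0.1462] yaw 85.09 z [-7.e-04  0.e+00 -1.e+00] F [ 0.34 -0.09 -2.15] op 0.319
shift [ 0.0028 -0.0015  0.2892] rot [-0.0002  0.     -0.0012]
```

View pics/w7.png

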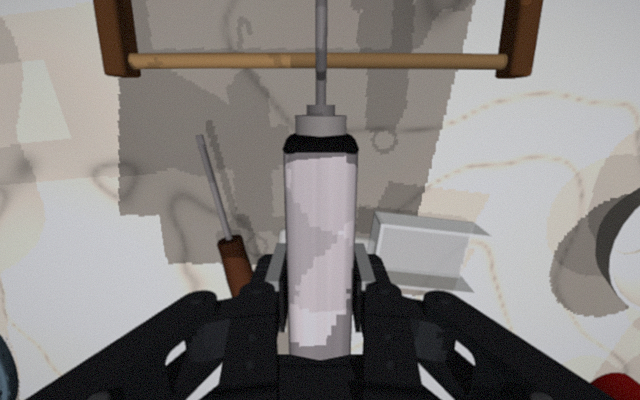

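```bash
python3 - <<'E'
from h import *
c=imaging.camera("wrist");p,R,o=st();M=R.as_matrix()
for q in [(200,61),(430,62)]: print((M.T@(atz(c,q,.1)-p)).round(4))
# sleeve front (neck collar) location at axis height edges: left/right limb at row of sleeve front, z=axis
for q in [(321,114),(321,104)]: 
  for dz in (.0116,.0166,.0216): print(q,dz,(M.T@(atz(c,q,p[2]+dz)-p)).round(4)[0])
E
```

```text
[ 0.0948 -0.0636  0.0463]
[0.0943 0.0603 0.0462]
(321, 114) 0.0116 0.0687
(321, 114) 0.0166 0.0689
(321, 114) 0.0216 0.069
(321, 104) 0.0116 0.0725
(321, 104) 0.0166 0.0725
(321, 104) 0.0216 0.0725
```

Measured: the bar is about 2.4 mm behind hook_mid, which is on target. I'll add 1 mm and lower slowly, watching the force.

```bash
python3 -m pendant '[[[0.006,-0.001,0.08,0,0,-0.001],[0,0,0.05,0,0,0],[0,0,0.03,0,0,0],[0,0,0.02,0,0,0],[0,0,0.02,0,0,0]]]'
python3 - <<'E'
from h import *
need((.4658,.1612,.0884),85.3)
c=imaging.camera("wrist");p,R,o=st();M=R.as_matrix()
cv2.imwrite("pics/w8.png",c["pixels"])
E
```

```text
time_s: 9.8
eef_pos: [0.4651, 0.1614, 0.1028]
eef_rot: [-0.001, 0.736, 0.677, -0.001]
wrist_force: [-0.7, 0.6, -2.3]
opening: 0.315
t 9.8 pos [0.4651 0.1614 0.1028] yaw 85.26 z [-2.e-03 -3.e-04 -1.e+00] F [-0.71  0.61 -2.29] op 0.315
shift [-0.0006  0.0036  0.0718] rot [-0.0006  0.0001 -0.0002]
```

View pics/w8.png

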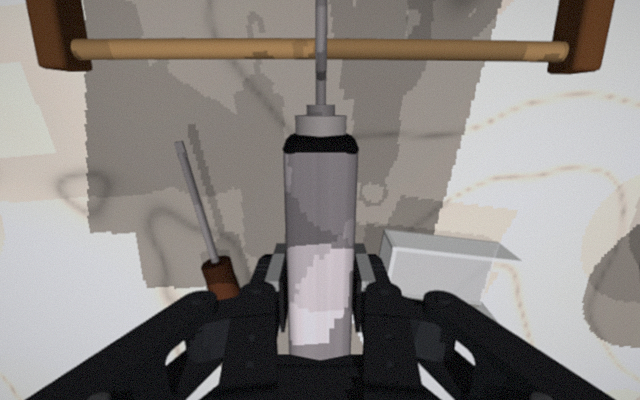

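```bash
python3 - <<'E'
from h import *
c=imaging.camera("wrist");p,R,o=st();M=R.as_matrix()
for q in [(200,48.5),(430,50)]: print((M.T@(atz(c,q,.1)-p)).round(4))
for q in [(321,115),(321,104.5)]: print((M.T@(atz(c,q,p[2]+.0166)-p)).round(4)[0])
E
python3 -m pendant '[[[0,0,0.03,0,0,0],[0,0,0.02,0,0,0],[0,0,0.015,0,0,0],[0,0,0,0,0,0]]]'
python3 - <<'E'
from h import *
need((.4658,.1612,.0884),85.3)
c=imaging.camera("wrist");cv2.imwrite("pics/w9.png",c["pixels"])
c=imaging.camera("side");crop(c,240,200,130,130,5,"s9.png")
E
```

```text
[ 0.0944 -0.0482  0.0027]
[0.0937 0.046  0.0024]
0.0684
0.0722
time_s: 10.4
eef_pos: [0.4652, 0.1614, 0.0892]
eef_rot: [-0.0, 0.736, 0.677, -0.001]
wrist_force: [-0.0, 0.8, -1.6]
opening: 0.314
t 10.4 pos [0.4652 0.1614 0.0892] yaw 85.26 z [-1.6e-03 -3.0e-04 -1.0e+00] F [-0.03  0.81 -1.58] op 0.314
shift [-0.0006  0.003   0.0039] rot [-0.0005  0.0002 -0.0002]
```

View pics/w9.png

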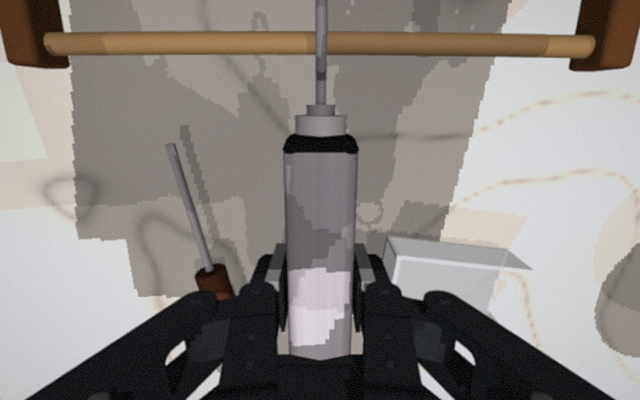

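View pics/s9.png

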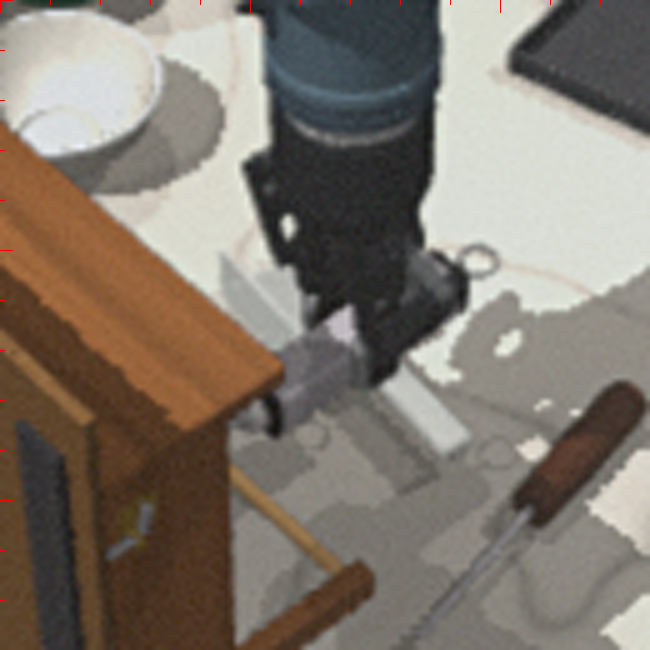

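```bash
python3 -m pendant '[[[-0.02,0,0.004,0,0,0],[-0.02,0,0,0,0,0],[-0.02,0,0,0,0,0],[-0.02,0,0,0,0,0]]]'
python3 - <<'E'
from h import *
need((.4652,.1614,.0884),85.3)
c=imaging.camera("wrist");cv2.imwrite("pics/w10.png",c["pixels"])
E
```

```text
time_s: 11.0
eef_pos: [0.4643, 0.1447, 0.0891]
eef_rot: [-0.0, 0.736, 0.677, -0.0]
wrist_force: [-0.3, 1.1, -2.5]
opening: 0.318
t 11.0 pos [0.4643 0.1447 0.0891] yaw 85.28 z [-3.e-04  1.e-04 -1.e+00] F [-0.3   1.08 -2.47] op 0.318
shift [ 0.0836 -0.0025  0.0033] rot [-0.0001 -0.     -0.0001]
```

View pics/w10.png

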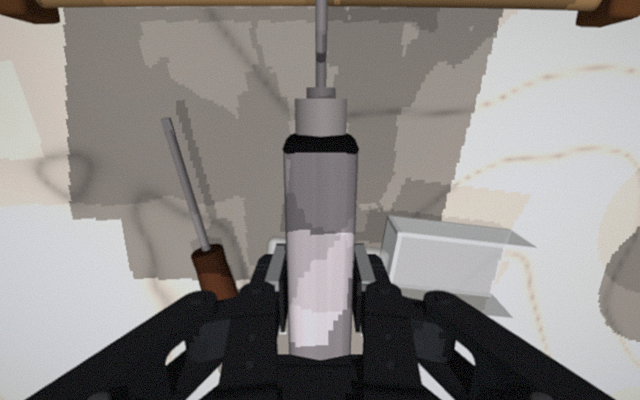

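It's hooked: the sleeve front moved from row 114 to 98 (about 5 mm, or 1 N, so the feeder is sliding). I'll keep pulling gently.

```bash
python3 -m pendant '[[[-0.015,0,0.002,0,0,0],[-0.015,0,0,0,0,0],[-0.015,0,0,0,0,0],[-0.015,0,0,0,0,0],[-0.015,0,0,0,0,0]]]'
python3 - <<'E'
from h import *
need((.4652,.1614,.0884),85.3)
c=imaging.camera("wrist");crop(c,240,0,160,160,4,"w11.png")
E
```

```text
time_s: 11.68
eef_pos: [0.4631, 0.1293, 0.0888]
eef_rot: [-0.001, 0.736, 0.677, 0.001]
wrist_force: [-0.3, 3.5, -1.0]
opening: 0.315
t 11.675 pos [0.4631 0.1293 0.0888] yaw 85.27 z [ 2.0e-04  1.6e-03 -1.0e+00] F [-0.26  3.46 -1.02] op 0.315
shift [ 0.1608 -0.0026  0.002 ] rot [ 0.     -0.0005 -0.0002]
```

View pics/w11.png

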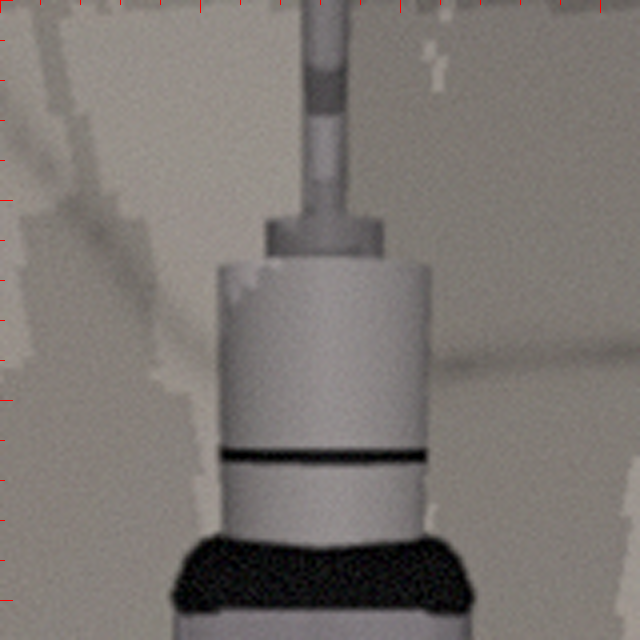

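Sleeve out about 16 mm (first ring at row 114, mouth at 134), force about 3.4 N, and the feeder is firm now. I'll continue slowly.

```bash
python3 -m pendant '[[[-0.01,0,0.002,0,0,0],[-0.01,0,0,0,0,0],[-0.01,0,0,0,0,0],[-0.01,0,0,0,0,0],[-0.01,0,0,0,0,0],[-0.01,0,0,0,0,0],[-0.01,0,0,0,0,0],[-0.01,0,0,0,0,0],[-0.01,0,0,0,0,0],[-0.01,0,0,0,0,0],[-0.01,0,0,0,0,0],[0,0,0,0,0,0]]]'
python3 - <<'E'
from h import *
need((.4652,.1614,.0884),85.3)
c=imaging.camera("wrist");crop(c,240,0,160,160,4,"w12.png")
E
```

```text
time_s: 13.22
eef_pos: [0.461, 0.1096, 0.0881]
eef_rot: [-0.003, 0.736, 0.677, 0.003]
wrist_force: [0.4, 7.5, -2.3]
opening: 0.317
t 13.225 pos [0.461  0.1096 0.0881] yaw 85.19 z [ 0.0011  0.0089 -1.    ] F [ 0.36  7.55 -2.29] op 0.317
shift [ 0.2596 -0.001   0.0006] rot [ 0.0001 -0.0028 -0.0006]
```

View pics/w12.png

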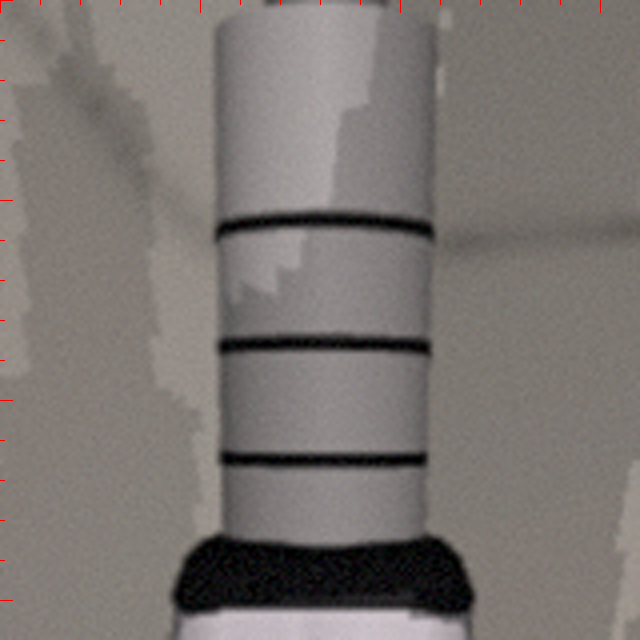

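Three rings are out, with the 6 N ring at crop row 460 and the mouth at 540. That reads about 37 mm (7.4 N), in line with the force of 7.5 N. About 13 mm to go.

```bash
python3 -m pendant '[[[-0.01,0,0,0,-0.002,0],[-0.01,0,0,0,0,0],[-0.01,0,0,0,0,0],[-0.01,0,0,0,0,0],[-0.01,0,0,0,0,0],[-0.008,0,0,0,0,0],[0,0,0,0,0,0]]]'
python3 - <<'E'
from h import *
need((.4652,.1614,.0884),85.3)
c=imaging.camera("wrist");crop(c,240,0,160,160,4,"w13.png")
E
```

```text
time_s: 14.15
eef_pos: [0.4601, 0.1027, 0.0877]
eef_rot: [-0.004, 0.737, 0.676, 0.005]
wrist_force: [0.9, 9.0, -2.2]
opening: 0.316
t 14.15 pos [0.4601 0.1027 0.0877] yaw 85.07 z [ 0.0021  0.0125 -0.9999] F [ 0.86  9.02 -2.18] op 0.316
shift [0.2946 0.0003 0.0004] rot [ 0.0003 -0.004  -0.0013]
```

View pics/w13.png

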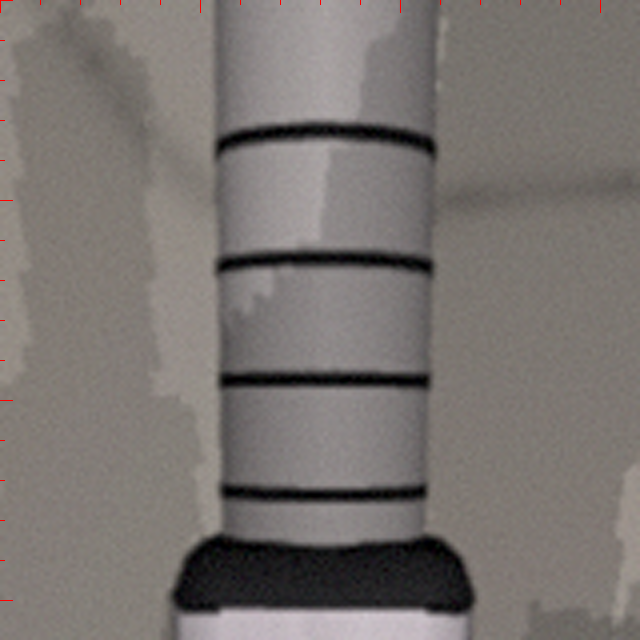

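```bash
python3 -m pendant '[[[-0.01,0,0,0,-0.003,0],[-0.01,0,0,0,-0.002,0],[-0.01,0,0,0,0,0],[-0.01,0,0,0,0,0],[-0.008,0,0,0,0,0]]]'
python3 - <<'E'
from h import *
need((.4652,.1614,.0884),85.3)
c=imaging.camera("wrist");crop(c,240,0,160,160,4,"w14.png")
E
```

```text
time_s: 14.82
eef_pos: [0.4596, 0.0979, 0.0881]
eef_rot: [-0.001, 0.737, 0.676, 0.003]
wrist_force: [0.5, 10.6, -2.6]
opening: 0.316
t 14.825 pos [0.4596 0.0979 0.0881] yaw 85.0 z [ 0.0027  0.0063 -1.    ] F [ 0.49 10.64 -2.65] op 0.316
shift [0.3186 0.0004 0.0007] rot [ 0.0007 -0.0021 -0.0017]
```

View pics/w14.png

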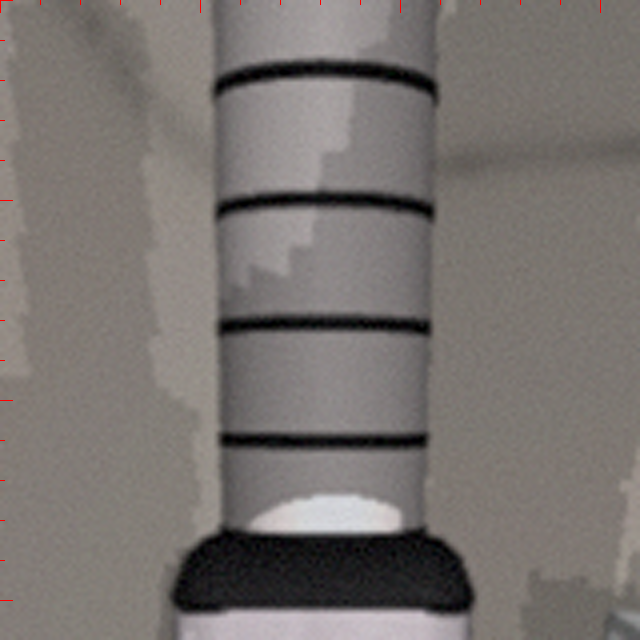

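The 8 N ring is at row 440 and the mouth at about 537, so about 48.5 mm. The broad ring is just starting to merge with the rim. About 1.3 mm more; each row loses about 1 mm under load.

```bash
python3 -m pendant '[[[-0.009,0,0,0,-0.001,0],[-0.008,0,0,0,0,0]]]'
python3 - <<'E'
from h import *
need((.4652,.1614,.0884),85.3)
c=imaging.camera("wrist");crop(c,240,0,160,160,4,"w15.png")
E
```

```text
time_s: 15.12
eef_pos: [0.4592, 0.0965, 0.0881]
eef_rot: [-0.002, 0.738, 0.675, 0.004]
wrist_force: [0.2, 10.6, -2.2]
opening: 0.316
t 15.125 pos [0.4592 0.0965 0.0881] yaw 84.95 z [ 0.003   0.0072 -1.    ] F [ 0.23 10.64 -2.18] op 0.316
shift [0.326  0.0011 0.0008] rot [ 0.0008 -0.0024 -0.0019]
```

View pics/w15.png

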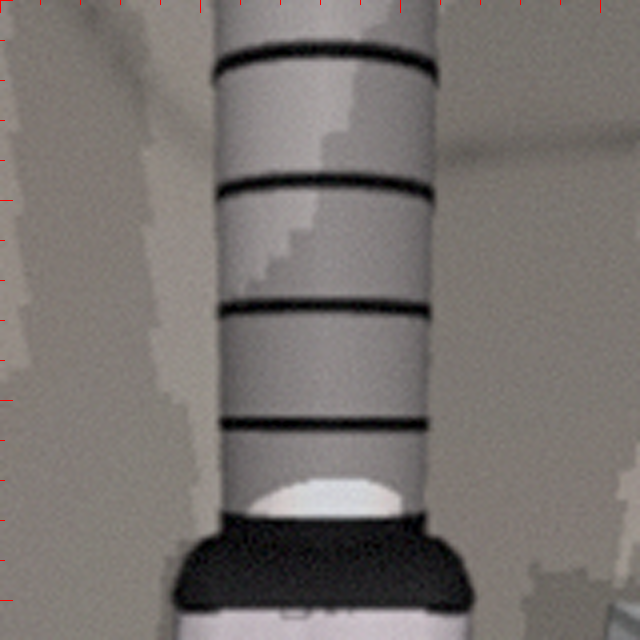

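The broad ring is now half out at the mouth (517–540), so 10 N. I'll hold here, countering the creep.

```bash
python3 -m pendant '[[[-0.005,0,0,0,0,0],[-0.005,0,0,0,0,0],[-0.005,0,0,0,0,0],[-0.005,0,0,0,0,0]]]'
```

```text
time_s: 15.68
eef_pos: [0.4587, 0.0963, 0.0876]
eef_rot: [-0.004, 0.738, 0.675, 0.007]
wrist_force: [2.8, 9.9, -3.4]
opening: 0.315
```

```bash
python3 -m pendant '[[[-0.0045,0.001,0,0,-0.001,0],[-0.0045,0.001,0,0,-0.001,0],[-0.0045,0,0,0,-0.001,0],[-0.0045,0,0,0,0,0],[-0.0045,0,0,0,0,0],[-0.0045,0,0,0,0,0]]]'
python3 - <<'E'
from h import *
need((.4652,.1614,.0884),85.3)
c=imaging.camera("wrist");crop(c,240,0,160,160,4,"w16.png")
E
```

```text
time_s: 16.42
eef_pos: [0.4585, 0.0967, 0.0871]
eef_rot: [-0.005, 0.739, 0.674, 0.007]
wrist_force: [1.7, 9.0, -4.4]
opening: 0.321
t 16.425 pos [0.4585 0.0967 0.0871] yaw 84.72 z [ 0.0044  0.0168 -0.9998] F [ 1.71  9.02 -4.39] op 0.321
shift [ 0.3252  0.0038 -0.0011] rot [ 0.0009 -0.0055 -0.0032]
```

View pics/w16.png

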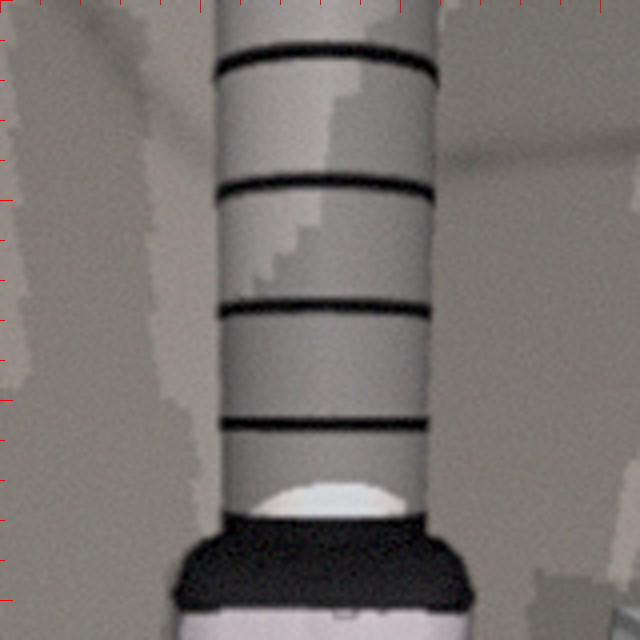

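```bash
python3 -m pendant '[[[-0.005,0.001,-0.001,0,-0.003,0.001],[-0.005,0.001,-0.001,0,-0.003,0.001],[-0.005,0,-0.001,0,-0.003,0],[-0.005,0,-0.001,0,-0.002,0],[-0.005,0,-0.001,0,-0.002,0],[-0.005,0,-0.001,0,-0.002,0]]]'
python3 -m pendant '[[[-0.005,0,-0.001,0,-0.002,0],[-0.005,0,-0.001,0,-0.002,0],[-0.005,0,-0.001,0,-0.002,0],[-0.005,0,-0.001,0,-0.002,0],[-0.005,0,-0.001,0,-0.002,0],[-0.005,0,-0.001,0,-0.002,0]]]'
python3 - <<'E'
from h import *
need((.4652,.1614,.0884),85.3)
c=imaging.camera("wrist");crop(c,240,0,160,160,4,"w17.png")
E
```

```text
time_s: 17.23
eef_pos: [0.4582, 0.0977, 0.0896]
eef_rot: [0.007, 0.741, 0.671, -0.005]
wrist_force: [-0.6, 9.9, 1.2]
opening: 0.314
time_s: 17.98
eef_pos: [0.4584, 0.0992, 0.0932]
eef_rot: [0.015, 0.741, 0.671, -0.013]
wrist_force: [-1.4, 10.4, 1.3]
opening: 0.318
t 17.975 pos [0.4584 0.0992 0.0932] yaw 84.29 z [ 6.000e-04 -4.060e-02 -9.992e-01] F [-1.41 10.38  1.25] op 0.318
shift [0.3137 0.0028 0.0115] rot [ 0.0014  0.0129 -0.0056]
```

View pics/w17.png

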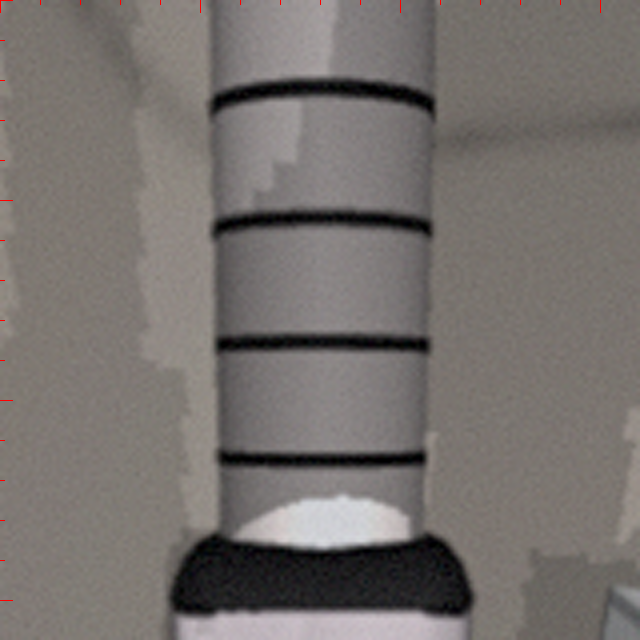

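The pitch correction was too strong: the tool is tilted about 2.3° and the reading slipped to about 9.5 N. I'll level it, return to 10 N and hold again cleanly.

```bash
python3 -m pendant '[[[-0.009,0.001,0.004,0,0.003,-0.001],[-0.009,0.001,0.003,0,0.003,-0.001],[-0.008,0,0.003,0,0.002,-0.001],[-0.008,0,0.002,0,0.002,-0.001]]]'
python3 - <<'E'
from h import *
need((.4595,.0965,.0884),85.3)
c=imaging.camera("wrist");crop(c,240,0,160,160,4,"w18.png")
E
```

```text
time_s: 18.52
eef_pos: [0.4587, 0.0964, 0.0911]
eef_rot: [0.002, 0.737, 0.676, 0.002]
wrist_force: [3.4, 10.2, -5.9]
opening: 0.315
t 18.525 pos [0.4587 0.0964 0.0911] yaw 85.0 z [ 6.4e-03 -8.0e-04 -1.0e+00] F [ 3.41 10.16 -5.92] op 0.315
shift [0.0006 0.0039 0.0133] rot [ 0.0021  0.0001 -0.0016]
```

View pics/w18.png

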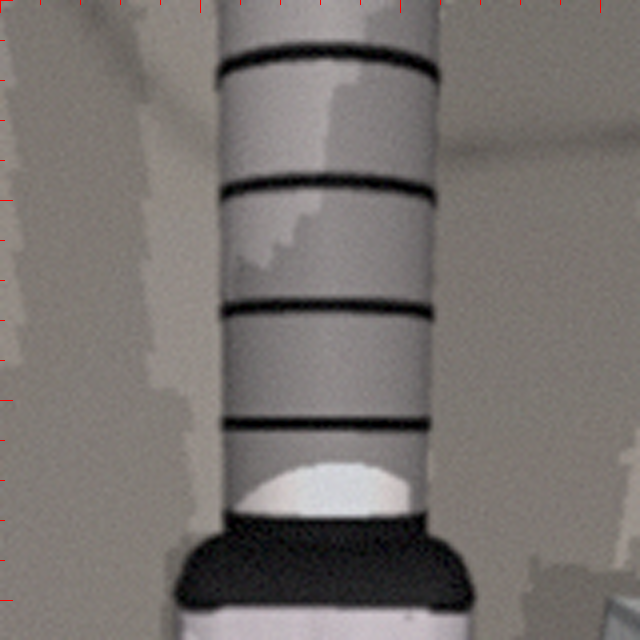

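```bash
python3 -m pendant '[[[-0.005,0.001,0.001,0,-0.0005,-0.0005],[-0.005,0.001,0.001,0,-0.0005,-0.0005],[-0.005,0,0.001,0,-0.0005,0],[-0.005,0,0,0,-0.0005,0],[-0.005,0,0,0,-0.0005,0]]]'
python3 - <<'E'
from h import *
need((.4595,.0965,.0884),85.3)
E
```

```text
time_s: 19.2
eef_pos: [0.4591, 0.0957, 0.0895]
eef_rot: [0.002, 0.737, 0.676, 0.003]
wrist_force: [1.7, 10.9, -3.5]
opening: 0.314
t 19.2 pos [0.4591 0.0957 0.0895] yaw 84.99 z [ 8.1e-03  9.0e-04 -1.0e+00] F [ 1.68 10.93 -3.52] op 0.314
shift [0.0041 0.0018 0.0056] rot [ 0.0025 -0.0005 -0.0017]
```

```bash
python3 -m pendant '[[[-0.0045,0,0,0.0005,-0.0005,-0.0005],[-0.004,0,0,0.0005,-0.0005,-0.0005],[-0.004,0,0,0,-0.0005,0],[-0.004,0,0,0,-0.0005,0],[-0.004,0,0,0,-0.0005,0]]]'
python3 - <<'E'
from h import *
need((.4595,.0965,.0884),85.3)
c=imaging.camera("wrist");crop(c,240,0,160,160,4,"w19.png")
E
```

```text
time_s: 19.82
eef_pos: [0.4592, 0.0963, 0.0891]
eef_rot: [0.001, 0.737, 0.676, 0.003]
wrist_force: [2.3, 9.6, -2.7]
opening: 0.317
t 19.825 pos [0.4592 0.0963 0.0891] yaw 85.01 z [ 0.0068  0.0027 -1.    ] F [ 2.32  9.56 -2.67] op 0.317
shift [0.0009 0.0014 0.0036] rot [ 0.0021 -0.001  -0.0016]
```

View pics/w19.png

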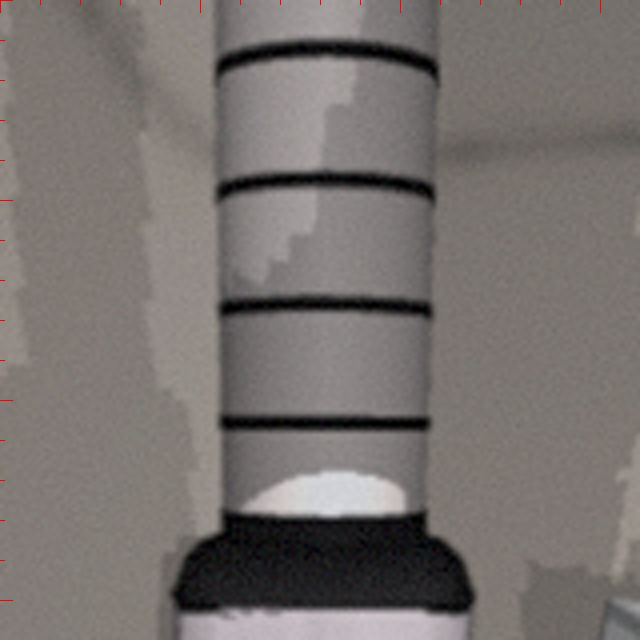

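Still at 10 N. Holding for another 1.6 s.

```bash
python3 -m pendant '[[[-0.0047,0,0,0,-0.0005,0],[-0.0047,0,0,0,-0.0005,0],[-0.0047,0,0,0,-0.0005,0],[-0.0047,0,0,0,-0.0005,0],[-0.0047,0,0,0,-0.0005,0],[-0.0047,0,0,0,-0.0005,0]]]'
python3 -m pendant '[[[-0.0046,0,0,0,-0.0006,0],[-0.0046,0,0,0,-0.0006,0],[-0.0046,0,0,0,-0.0006,0],[-0.0046,0,0,0,-0.0006,0],[-0.0046,0,0,0,-0.0006,0],[-0.0046,0,0,0,-0.0006,0]]]'
python3 - <<'E'
from h import *
need((.4595,.0965,.0884),85.3)
c=imaging.camera("wrist");crop(c,240,0,160,160,4,"w20.png")
E
```

```text
time_s: 20.62
eef_pos: [0.4589, 0.0965, 0.0887]
eef_rot: [0.001, 0.738, 0.675, 0.005]
wrist_force: [1.4, 10.3, -3.1]
opening: 0.318
time_s: 21.38
eef_pos: [0.4586, 0.0967, 0.0884]
eef_rot: [0.001, 0.739, 0.674, 0.005]
wrist_force: [1.2, 10.3, -2.4]
opening: 0.314
t 21.375 pos [0.4586 0.0967 0.0884] yaw 84.71 z [ 0.0092  0.0046 -0.9999] F [ 1.22 10.33 -2.41] op 0.314
shift [-0.0008  0.0048  0.0001] rot [ 0.0028 -0.0017 -0.0033]
```

View pics/w20.png

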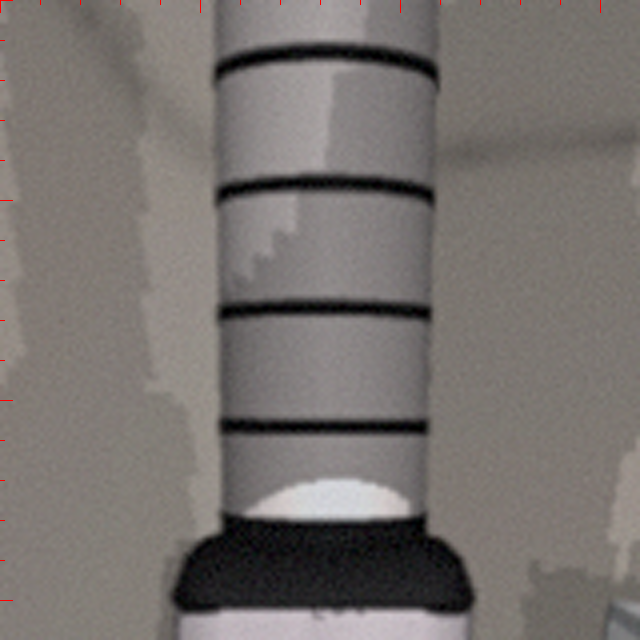

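Held from 18.5 to 21.4 s at 10 N (8 N ring between rows 422 and 426 throughout). Now I'll ease it back.

```bash
python3 -m pendant '[[[0.01,0.001,0,0.001,-0.0005,-0.001],[0.013,0.001,0,0.001,0,-0.001],[0.015,0,0,0.0005,0,-0.001],[0.015,0,0,0,0,0],[0.015,0,0,0,0,0],[0.015,0,0,0,0,0],[0.015,0,0,0,0,0],[0.015,0,0,0,0,0],[0.015,0,0,0,0,0],[0.015,0,0,0,0,0],[0.015,0,0,0,0,0]]]'
python3 - <<'E'
from h import *
need((.4637,.1485,.0884),85.3)
c=imaging.camera("wrist");crop(c,240,0,160,160,4,"w21.png")
E
```

```text
time_s: 22.8
eef_pos: [0.4627, 0.1319, 0.088]
eef_rot: [-0.002, 0.737, 0.676, 0.005]
wrist_force: [0.8, 3.2, -2.3]
opening: 0.318
t 22.8 pos [0.4627 0.1319 0.088 ] yaw 85.09 z [ 0.0044  0.0096 -0.9999] F [ 0.82  3.16 -2.3 ] op 0.318
shift [ 0.0829 -0.0023 -0.0012] rot [ 0.0011 -0.0032 -0.0012]
```

View pics/w21.png

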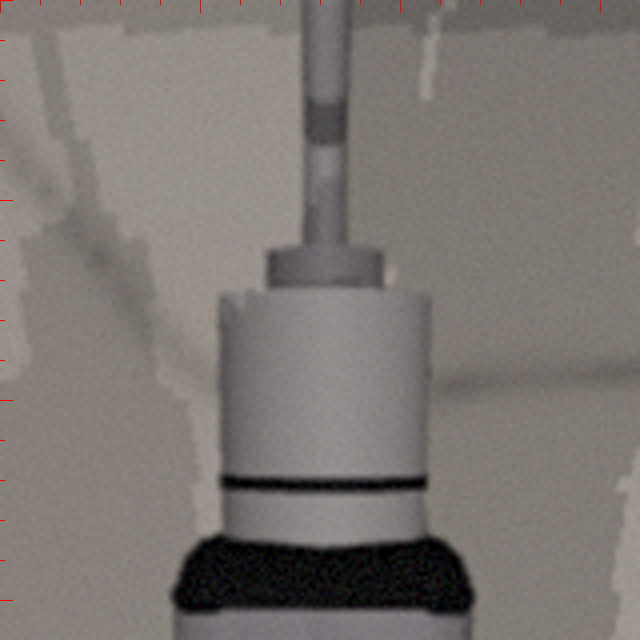

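```bash
python3 -m pendant '[[[0.015,0,0,0.001,-0.001,-0.001],[0.015,0,0,0,-0.001,0],[0.015,0,0,0,-0.001,0],[0.015,0,0,0,0,0],[0.015,0,0,0,0,0],[0.012,0,0,0,0,0]]]'
python3 - <<'E'
from h import *
need((.4648,.158,.0884),85.3)
c=imaging.camera("wrist");cv2.imwrite("pics/w22.png",c["pixels"])
E
```

```text
time_s: 23.6
eef_pos: [0.4644, 0.1495, 0.0882]
eef_rot: [0.001, 0.735, 0.678, -0.001]
wrist_force: [0.6, 0.4, -1.2]
opening: 0.315
t 23.6 pos [0.4644 0.1495 0.0882] yaw 85.3 z [ 1.0e-04 -2.2e-03 -1.0e+00] F [ 0.57  0.42 -1.24] op 0.315
shift [ 0.0425 -0.0013 -0.0009] rot [0.0001 0.0007 0.    ]
```

View pics/w22.png

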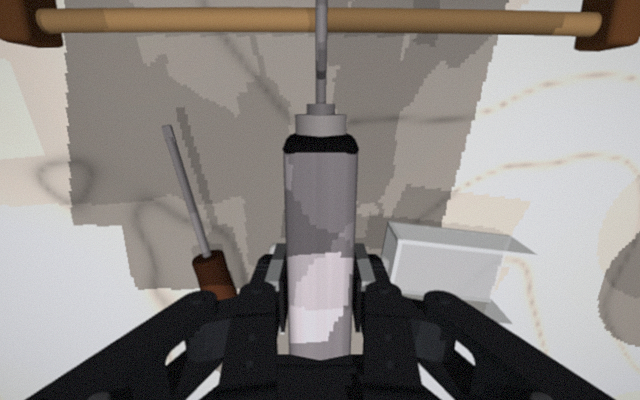

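The sleeve is back at zero (front at row 114) and still hooked, with the bar at row 20. Before unhooking, the bar needs to sit where it did when it went in (row 42).

```bash
python3 - <<'E'
from h import *
c=imaging.camera("wrist");p,R,o=st();M=R.as_matrix()
for q in [(200,19.5),(430,20.5)]: print((M.T@(atz(c,q,.1)-p)).round(4))
E
python3 -m pendant '[[[0.015,0,0,0,0.0005,0],[0.015,0,0,0,0,0],[0.008,0,0,0,0,0],[0,0,0,0,0,0]]]'
python3 - <<'E'
from h import *
need((.4648,.158,.0884),85.3)
c=imaging.camera("wrist");cv2.imwrite("pics/w23.png",c["pixels"])
E
```

```text
[ 0.1021 -0.0424 -0.012 ]
[ 0.1018  0.0408 -0.012 ]
time_s: 24.2
eef_pos: [0.465, 0.1575, 0.0881]
eef_rot: [0.0, 0.735, 0.678, -0.0]
wrist_force: [-0.3, 0.1, -1.8]
opening: 0.316
t 24.2 pos [0.465  0.1575 0.0881] yaw 85.31 z [ 0.e+00 -6.e-04 -1.e+00] F [-0.26  0.12 -1.84] op 0.316
shift [ 0.0023 -0.001  -0.0013] rot [0.     0.0002 0.    ]
```

View pics/w23.png

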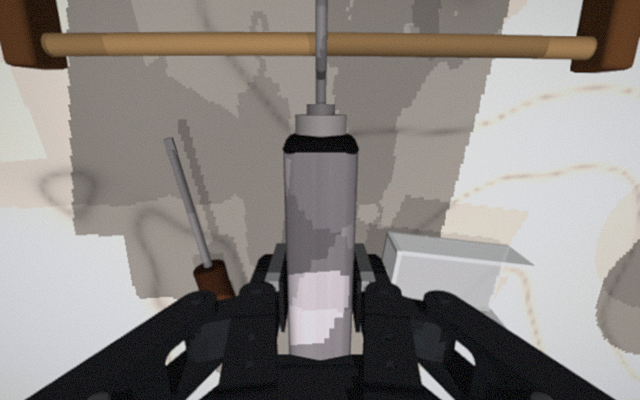

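The bar is at row 43.5, same as at insertion. Now I'll lift straight up.

```bash
python3 -m pendant '[[[0,0,-0.02,0,0,0],[0,0,-0.03,0,0,0],[0,0,-0.04,0,0,0],[0,0,-0.05,0,0,0],[0,0,-0.08,0,0,0],[0,0,-0.08,0,0,0],[0,0,0,0,0,0]]]'
python3 - <<'E'
from h import *
need((.4637,.05,.15),85.3)
c=imaging.camera("wrist");cv2.imwrite("pics/w24.png",c["pixels"])
E
```

```text
time_s: 25.12
eef_pos: [0.466, 0.1575, 0.154]
eef_rot: [0.001, 0.736, 0.678, 0.001]
wrist_force: [1.2, -0.4, -2.3]
opening: 0.318
t 25.125 pos [0.466  0.1575 0.154 ] yaw 85.3 z [ 3.e-03 -4.e-04 -1.e+00] F [ 1.2  -0.4  -2.34] op 0.318
shift [-0.5364  0.0326  0.0203] rot [ 0.001   0.0001 -0.    ]
```

View pics/w24.png

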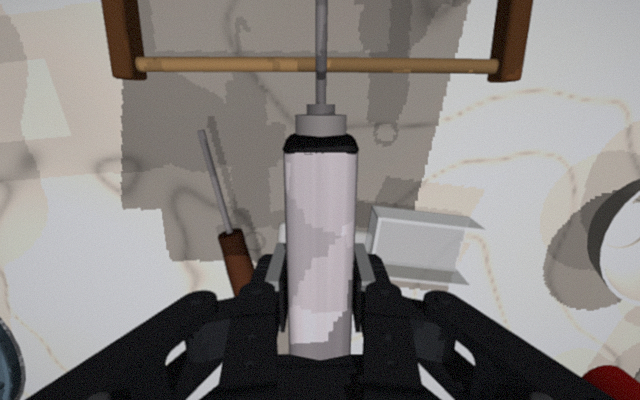

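```bash
python3 -m pendant '[[[-0.12,0.01,0,0.001,0,0],[-0.24,0.06,0,0,0,0],[-0.24,0.06,0,0,0,0],[-0.24,0.06,0,0,0,0],[-0.24,0.06,0,0,0,0],[-0.24,0.06,0,0,0,0],[-0.24,0.06,0,0,0,0],[-0.24,0.06,0,0,0,0],[-0.2,0.05,0,0,0,-0.03],[-0.08,0.02,0,0,0,-0.04],[0,0,0,0,0,-0.03],[0,0,0,0,0,0]]]'
python3 - <<'E'
from h import *
need((.5373,-.2927,.03),103.4)
c=imaging.camera("wrist");cv2.imwrite("pics/w25.png",c["pixels"])
E
```

```text
time_s: 26.68
eef_pos: [0.53, -0.2773, 0.144]
eef_rot: [-0.007, 0.617, 0.787, -0.001]
wrist_force: [-0.1, 0.7, -1.8]
opening: 0.316
t 26.675 pos [ 0.53   -0.2773  0.144 ] yaw 103.84 z [-0.0116  0.0063 -0.9999] F [-0.15  0.68 -1.81] op 0.316
shift [-0.0886  0.0225  0.5691] rot [-0.0031 -0.0028  0.0024]
```

View pics/w25.png

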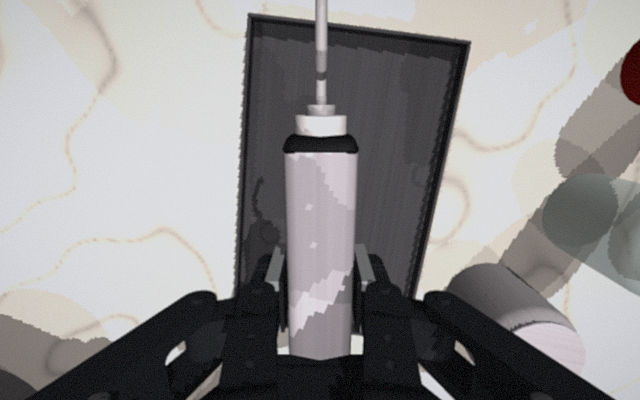

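Over the tray. I'll return to the pick pose and descend.

```bash
python3 -m pendant '[[[-0.08,0.022,0.1,-0.0031,-0.0028,0.0024],[0,0,0.2,0,0,0],[0,0,0.15,0,0,0],[0,0,0.06,0,0,0],[0,0,0,0,0,0]]]'
python3 - <<'E'
from h import *
need((.5373,-.2927,.0056),103.4)
E
```

```text
time_s: 27.35
eef_pos: [0.5389, -0.2902, 0.0397]
eef_rot: [0.001, 0.623, 0.783, 0.0]
wrist_force: [-0.5, -0.3, -1.4]
opening: 0.313
t 27.35 pos [ 0.5389 -0.2902  0.0397] yaw 103.0 z [ 1.1e-03 -8.0e-04 -1.0e+00] F [-0.48 -0.31 -1.44] op 0.313
shift [-0.01   -0.0106  0.1707] rot [ 0.0003  0.0003 -0.0022]
```

```bash
python3 -m pendant '[[[-0.01,-0.01,0.06,0,0,-0.002],[0,0,0.04,0,0,0],[0,0,0.03,0,0,0],[0,0,0.015,0,0,0],[0,0,0.01,0,0,0],[0,0,0,0,0,0]]]'
python3 - <<'E'
from h import *
need((.5373,-.2927,.0056),103.4)
E
```

```text
time_s: 28.1
eef_pos: [0.5395, -0.2943, 0.0102]
eef_rot: [0.004, 0.62, 0.785, -0.0]
wrist_force: [-1.3, 0.4, -1.5]
opening: 0.316
t 28.1 pos [ 0.5395 -0.2943  0.0102] yaw 103.36 z [ 0.0055 -0.0045 -1.    ] F [-1.31  0.43 -1.5 ] op 0.316
shift [ 0.0107 -0.0088  0.0231] rot [ 0.0014  0.0018 -0.0002]
```

```bash
python3 -m pendant '[[[0,0,0.007,0.0014,0.0018,0],[0,0,0.006,0,0,0],[0,0,0.005,0,0,0],[0,0,0.004,0,0,0],[0,0,0,0,0,0]]]'
python3 - <<'E'
from h import *
need((.5373,-.2927,.0056),103.4)
E
```

```text
time_s: 28.72
eef_pos: [0.5398, -0.2946, 0.006]
eef_rot: [0.0, 0.62, 0.785, -0.0]
wrist_force: [0.3, 0.3, -1.5]
opening: 0.317
t 28.725 pos [ 0.5398 -0.2946  0.006 ] yaw 103.36 z [ 2.e-04 -3.e-04 -1.e+00] F [ 0.26  0.32 -1.47] op 0.317
shift [ 0.0121 -0.0102  0.0021] rot [ 0.      0.0001 -0.0002]
```

```bash
python3 -m pendant '[[[0,0,0.005,0,0,0],[0,0,0.004,0,0,0],[0,0,0,0,0,0]]]'
python3 - <<'E'
from h import *
need((.5373,-.2927,.0054),103.4)
c=imaging.camera("side");crop(c,330,150,110,90,7,"s30.png")
E
```

```text
time_s: 29.1
eef_pos: [0.5401, -0.2947, 0.0055]
eef_rot: [0.0, 0.62, 0.785, -0.0]
wrist_force: [0.8, 0.3, -2.1]
opening: 0.313
t 29.1 pos [ 0.5401 -0.2947  0.0055] yaw 103.36 z [ 4.e-04 -5.e-04 -1.e+00] F [ 0.85  0.3  -2.07] op 0.313
shift [ 0.0131 -0.0111  0.0006] rot [ 0.0001  0.0002 -0.0002]
```

View pics/s30.png

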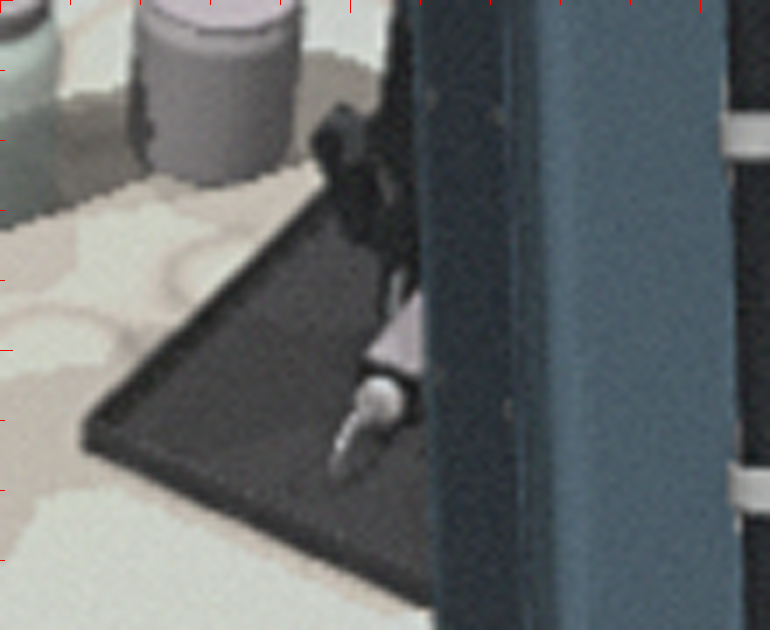

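The hook and sleeve are in the tray. The force still shows the gauge's weight, so I'll lower it the last fraction.

```bash
python3 -m pendant '[[[0,0,0.006,0,0,0],[0,0,0.003,0,0,0]]]'
python3 -m pendant '[[[0,0,0.005,0,0,0],[0,0,0.003,0,0,0]]]'
```

```text
time_s: 29.4
eef_pos: [0.5401, -0.2948, 0.0054]
eef_rot: [0.0, 0.62, 0.785, -0.0]
wrist_force: [-3.0, 1.8, 4.4]
opening: 0.314
time_s: 29.65
eef_pos: [0.5401, -0.2948, 0.0054]
eef_rot: [-0.0, 0.62, 0.785, -0.0]
wrist_force: [-2.4, 1.9, 4.1]
opening: 0.315
```

It's resting on the floor (Fz went from −2 to +4 N). Opening the gripper.

```bash
python3 -m pendant '[[[0,0,0,0,0,0],[0,0,0,0,0,0],[0,0,0,0,0,0],[0,0,0,0,0,0],[0,0,0,0,0,0]]]' 0.2
python3 -m pendant '[[[0,0,-0.05,0,0,0],[0,0,-0.1,0,0,0],[0,0,-0.2,0,0,0],[0,0,-0.25,0,0,0],[0,0,-0.25,0,0,0],[0,0,-0.1,0,0,0],[0,0,0,0,0,0]]]'
python3 - <<'E'
from h import *
c=imaging.camera("wrist");cv2.imwrite("pics/w31.png",c["pixels"])
c=imaging.camera("top");cv2.imwrite("pics/t31.png",c["pixels"])
c=imaging.camera("side");cv2.imwrite("pics/s31.png",c["pixels"])
E
```

```text
time_s: 30.28
eef_pos: [0.5406, -0.2952, 0.0051]
eef_rot: [0.001, 0.62, 0.785, -0.0]
wrist_force: [-0.3, -1.0, -0.8]
opening: 0.801
time_s: 31.15
eef_pos: [0.5414, -0.2956, 0.2104]
eef_rot: [0.004, 0.62, 0.785, -0.0]
wrist_force: [-0.1, -0.0, -0.0]
opening: 0.798
```

View pics/w31.png

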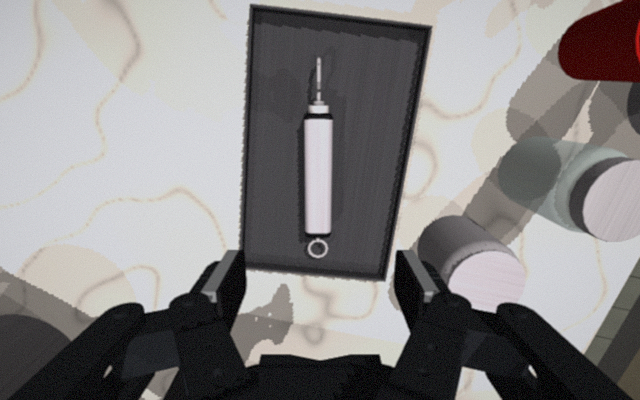

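View pics/t31.png

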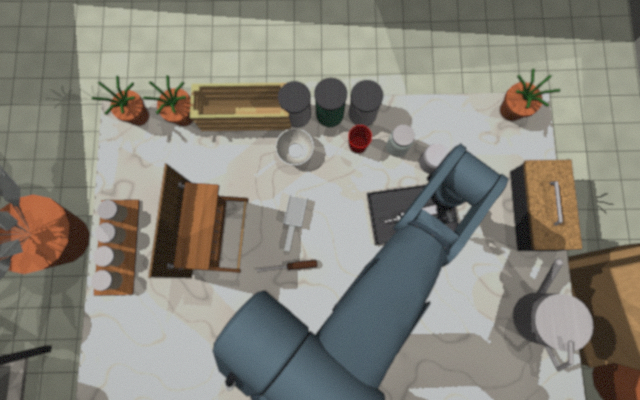

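View pics/s31.png

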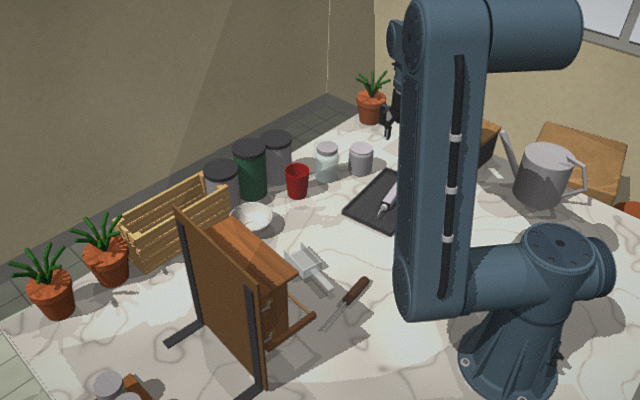

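The gauge lies flat in the tray (barrel at columns 304–333, rows 115–235), with only a short stub of sleeve showing. The bystanders sit at their original pixel positions and the robot touches nothing, so I'm handing in.

```bash
python3 -c "
from bench import ctrl
print(ctrl.hand_in())"
```

```text
the job is handed in; nothing more can be done
None
```

I pull-tested the perch at 10 N, laid the gauge back in its tray and handed the job in. It took about 31 s of the 61 s allowed; the hand-in gives no verdict.

- **Pull:** I hooked the gauge over the perch dowel and drew it straight out. The feeder slid about 5 mm before it was firm, then I brought the reading up to 10 N.
- **Hold:** My first hold started at 15.1 s. It slipped to about 9.5 N by 18.0 s because I over-corrected a tilt of the tool. I levelled the tool and held again from 18.5 to 21.4 s. In the pictures the broad ring stayed half out at the mouth. The wrist force read 9.6 to 10.9 N, with noise of about 0.5 N. I saw no reading near 12 N, by ring or by force.
- **Return:** I eased the gauge back to zero while it was still hooked, lifted it clear and lowered it to the tray floor with about 4 N of contact before opening.

**Last checks:**
- **Gauge:** it lies flat in the tray, within about 3 mm of where it started. Only the short resting length of sleeve shows.
- **Shelf:** the scoop, screwdriver, bowl, cup and jar are where they stood. The tin also looks unmoved, though the arm partly hides it in the top view.
- **Robot:** the gripper is about 0.2 m above the tray and touching nothing.

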